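# Snap a light clip shut with clamped press-stud pliers

## Robot

A 7-joint arm with a two-finger parallel gripper is mounted at the origin on the work surface. World frame = base frame: x ahead of the robot, y to its left, z up, the work surface at z = 0. Lengths are in m, angles in rad, forces in N, time in s.
With the tool pointing down it reaches from about 0.425 to 0.95 m from the base axis. Payload 16.7 kg.
Tool frame: the origin (TCP) lies midway between the tips of the shut fingers; the grasp point (between the pads) lies tcp_to_grasp behind it (tcp_to_grasp is the distance from the TCP to the grasp point, in m); y points along the fingers, x is the direction in which the jaws open and shut, and the axes are right-handed (so a half turn about y gives the same grasp; the last joint's range is limited). The gripper opens to 94 mm and grips with 3 to 60 N. Pads are 16 mm wide; open, the fingers measure 119 mm over their backs; the gripper's body (75 mm by 177 mm) begins 78 mm behind the grasp point.
Start: joints at [-1.46, 0.426, 0.074, 1.606, -0.034, 1.111, -0.067], TCP at [0.173, 0.652, 0.171] pointing down, gripper open.
Joint ranges: [-2.85, 2.85], [-0.5, 2.14], [-1.23, 1.37], [0.21, 2.46], [-1.02, 4.16], [0.16, 2.05], [-2.73, 2.73]. Speed limits (rad/s): [1.89, 1.89, 2.39, 2.39, 3.01, 3.01, 3.01].

## Interface

Orientations are given as a rotation vector (axis times angle).
In Python, from plant import * gives the robot as it stands. The module is installed in compiled form; this text tells all that it offers.
- The arm moves only by the tool play_rows, never from a script. Its argument "series" is a list that holds one entry, the list of rows, each a list of 5 numbers: the closure, from -1 (fully open) to 1 (shut), then the shift along the tool's x, y, z in m, then the turn about the tool's y in rad. A call has 1 to 12 rows; each row is the pose to reach, as a shift and turn from the pose commanded when the call began, along the tool's axes at that moment; what a row does not reach only later rows make up. A row lasts 1/12 s, in which the tool goes at most 41.7 mm and 7.16 degrees, less where a joint would pass 70% of its speed; a pose out of reach is approached as far as the arm can. A call with a gripper value outside its range is refused whole. The fingers move at their own pace and stop on an object; "squeeze" is the grip in N (left out, the last holds). Time passes only in rows, so rows that repeat a pose let the fingers close. It gives the time, the measured TCP pose, the force and the opening at its end, in the units of the state.
- get_state(): the state, without advancing time (a new reading comes with each control period).
- capture(name): name is "scene" or "top" or "wrist"; returns the picture (480x640x3 uint8, blue, green, red); there is no depth.
- calibration(name): a dict with "fx", "fy", "cx", "cy" (pixels), "rvec" (rotation vector, rad) and "tvec" (3), from world to camera coordinates, as OpenCV has them. Camera axes: x right, y down, z forward; pixel columns grow to the right and rows downward; lengths in m; the calibration is good to about 2 mm. A picture is of the moment at which its call begins: read the wrist's pose just before it. calibration takes no time and is no camera call; for the wrist camera it gives the pose at the moment of the call.
- finish_job(): hands the job in, once; it reports no verdict.
The state is a dict: "t": time; "joint_positions": joint angles; "joint_vel": joint speeds; "joint_efforts": joint torques, N m; "tcp_pos": TCP position; "ee_rot": TCP orientation; "wrist_force": force on the tool from outside, world axes, zero at the start; "wrist_torque": the same for the moment, N m; "opening": finger opening in m.
Only numpy, scipy, OpenCV 4.12 (cv2) and the standard library are available. Lean on these libraries where they do the work, as an engineer would, in place of code of your own. Each camera call takes 0.05 s, during which the arm holds its last target. There are 200 camera calls.

## Task

The press-stud pliers are held by one handle in the bench clamp. Set the round brass foot of the open light clip into the recess of the pliers' lower jaw with the clip's shoe pointing out in front of the jaws, let go of it, and press the free handle down just until the keeper clicks shut, without crushing the clip. Let the handle spring back up, then take the closed clip out and lay it in the free part of the aluminium tray, leaving everything else where it is.

Things in the scene. Friction and masses are not known exactly. Their poses are not given: they have to be found in the camera images.
- clamp: Dark steel bench clamp (vice; base 130 x 120 mm, jaws 80 mm high, fixed) holding, against a small wooden block, the sloping lower handle of steel press-stud pliers. Origin: centre of its underside; z up; x runs along the pliers from the jaws (-x) to the handle ends (+x). Rivet at x -85, z 128 mm. The clamped handle and the upper jaw are one piece and stay still.
- plier_arm (a joint): Free half of the pliers (upper handle + lower jaw, crossing at the rivet), rad. 0 = open, held by a spring, lower jaw level. Grows as the handle is pressed down, which swings the lower jaw up to the upper die. That die's screw stands anywhere in an 11 mm range, unmeasured: the clip is solid between the jaws at 0.46 to 0.71, differing each run (32 mm of handle travel).
- handle_pad (a point): Pressing point: on top of the free handle's black grip (16 mm wide), 130 mm from the rivet; the open handle rises outwards at 26 deg. Pressed straight down: spring 3 to 7 N; the snap peaks at 8 to 12 N, then falls by 3 N or more (click); soon the clip is solid and force climbs 3 N per mm or more. Over about 16 N here (32 N at the die) it cracks; 12 to 13 N, pressed slowly, is plenty.
- die_mouth (a point): Centre of the mouth of the round recess (15.6 mm across, 5.6 mm deep) in the lower jaw's flat top. Axes as the clamp's, turning with the jaw. The jaw plate is 22 mm wide, from 28 mm before (-x) to 16 mm behind this point. When open, the domed upper die hangs 29 to 39 mm above this level: bring the clip in level from the front (-x), its foot 2 to 4 mm clear, then lower it.
- clip_shoe (a point): Grip centre of the open light clip (white plastic, 66 x 16 mm, 31 mm high, 44 g, loose): the centre of its upright lamp shoe, a block 20 mm long (24 at the top), 16 mm wide (y), 20 mm high; grip its flat sides across y. 20 mm above the clip's underside. x runs from the shoe to the brass foot, z up. Seat it with its x along the clamp's x.
- clip_stud (a point): On the axis of the clip's round brass foot, level with the underside of the clip's base: 46 mm from clip_shoe along x and 15 mm below it. The foot reaches 5 mm below this point, 14 mm across, tapering to 10 mm at its end. When seated this point lies on die_mouth (the base flat on the jaw) and the clip stays there by itself. Axes as clip_shoe.
- keeper_top (a point): Top of the clip's keeper right above the foot axis. The keeper is a white leaf 37 x 12 x 4 mm hinged beside the shoe, 30 mm from the foot axis, with a brass ball under it. Clicked shut, this point is 10 mm above clip_stud; a light spring holds it 16 mm above when open. It stays shut only after the click.
- tray_free (a point): On the floor of the open aluminium tray (fixed, 120 mm along x, 170 mm along y, 22 mm high, walls and floor 3 mm): middle of the free part, 25 mm from the tray's centre towards -y. A finished shut clip lies along x at the +y end, 60 mm from the centre.
- done_clip: The finished clip in the tray, of the same make but shut; leave it.
- spanner: Steel combination spanner, 170 mm, a bystander on the mat. Origin: its middle.
- crank: Grey aluminium crank arm, 190 mm long, a bystander. Origin: its middle.
- jar: Clear plastic jar with a grey twist cap, 64 mm across, 85 mm high, a bystander. Origin: centre of its base.
- pedal: Black bicycle pedal, 92 x 72 mm, a bystander.
- cog: Flat steel sprocket, 80 mm across, a bystander.
- tyre_lever: Black plastic tyre lever, 118 mm, a bystander.
- hex_key: Dark L-shaped hex key, 80 mm, a bystander.
Things that resemble listed ones, but are neither listed nor needed, are in the scene too. Leave any purple look-alike of the part that bears clip_shoe alone.

How it is judged:
By the outcome, as a careful person would: the job done as asked, in the order asked, and still so for the second after the job is handed in, with the robot touching nothing.
It also fails if it takes over 56 s, if anything falls off the work surface, if the arm or the gripper's body presses on something with over 40 N, if the wrist force passes 120 N, or if a joint passes its speed limit or range.

## Working session

There is one attempt and no reset: what is moved stays moved. The work goes in short steps, Python scripts to look and compute and a tool call to move; the robot and the scene stay as the last step left them, time stands still between calls to the robot, and variables do not carry over. Pictures are saved under pics/ and viewed, about 8 in all and at most 12, crops included, and the job is handed in when it is done.

Besides the shell and the picture viewer there is one more tool, called as name(argument=value, ...) on one line, values as JSON. play_rows: Moves the arm, as the interface text tells. Its arguments: {"type":"object","properties":{"series":{"type":"array"},"squeeze":{"type":"number"}},"required":["series"]}

```bash
mkdir -p pics
cat > h.py <<'E'
from plant import *
import numpy as np, cv2
from scipy.spatial.transform import Rotation as R
def snap(n,f):
    c=calibration(n); im=capture(n); cv2.imwrite('pics/'+f,im); np.save('pics/'+f+'.npy',c,allow_pickle=True); return im,c
def K(c): return np.array([[c['fx'],0,c['cx']],[0,c['fy'],c['cy']],[0,0,1.]])
def ld(f): return np.load('pics/'+f+'.npy',allow_pickle=True).item()
def ray(c,uv):
    Rm=R.from_rotvec(np.ravel(c['rvec'])).as_matrix(); t=np.ravel(c['tvec'])
    d=Rm.T@np.linalg.inv(K(c))@np.array([uv[0],uv[1],1.]); return -Rm.T@t,d/np.linalg.norm(d)
def atz(c,uv,z):
    o,d=ray(c,uv); return o+d*(z-o[2])/d[2]
def tri(obs):
    A=np.zeros((3,3));b=np.zeros(3)
    for c,uv in obs:
        o,d=ray(c,uv);P=np.eye(3)-np.outer(d,d);A+=P;b+=P@o
    p=np.linalg.solve(A,b); return p,[np.linalg.norm(np.cross(ray(c,uv)[1],p-ray(c,uv)[0])) for c,uv in obs]
def proj(c,p): return cv2.projectPoints(np.array([p],float),np.ravel(c['rvec']),np.ravel(c['tvec']),K(c),None)[0].ravel()
E
python3 - <<'E'
from h import *
s=get_state(); print(s, tcp_to_grasp)
for n in('scene','top','wrist'):
    im,c=snap(n,n+'0.png'); print(n,c)
E
```

```text
{'t': 0.0, 'joint_positions': array([-1.46050792,  0.4267134 ,  0.07384008,  1.60660477, -0.03412401,
        1.11078728, -0.06708612]), 'joint_vel': array([-0.002935  ,  0.0021474 , -0.00098992, -0.00176833, -0.00101208,
        0.00175676,  0.00092653]), 'joint_efforts': array([-1.84390656e-04, -9.35797906e+01,  3.66614342e+00, -4.54195762e+01,
       -4.89292201e-02,  2.01666757e-02,  1.08376003e-04]), 'tcp_pos': array([0.17328636, 0.65188353, 0.17028871]), 'ee_rot': array([-1.32180493, -1.01503413,  1.01662191]), 'wrist_force': array([ 0.60434426, -0.89899469, -0.32830836]), 'wrist_torque': array([ 0.03313697, -0.0256663 , -0.02463164]), 'opening': 0.09384980252144487} 0.0188
scene {'fx': 461.93707944622537, 'fy': 461.93707944622537, 'cx': 320.5866077447939, 'cy': 240.20119763714362, 'rvec': array([ 2.06705945,  0.83292806, -0.42976882]), 'tvec': array([-0.445542  , -0.08698817,  1.21246617])}
top {'fx': 463.9748609957833, 'fy': 463.9748609957833, 'cx': 320.22755208266506, 'cy': 230.6198175256512, 'rvec': array([ 2.15494975, -2.18476033,  0.17529215]), 'tvec': array([0.05387831, 0.59136733, 1.0572911 ])}
wrist {'fx': 350.00763544756217, 'fy': 350.00763544756217, 'cx': 311.70450766656035, 'cy': 242.55041807637983, 'rvec': array([-2.29904585, -1.76786252, -0.25685322]), 'tvec': array([-0.67391676, -0.02899817,  0.39219854])}
```

View pics/top0.png

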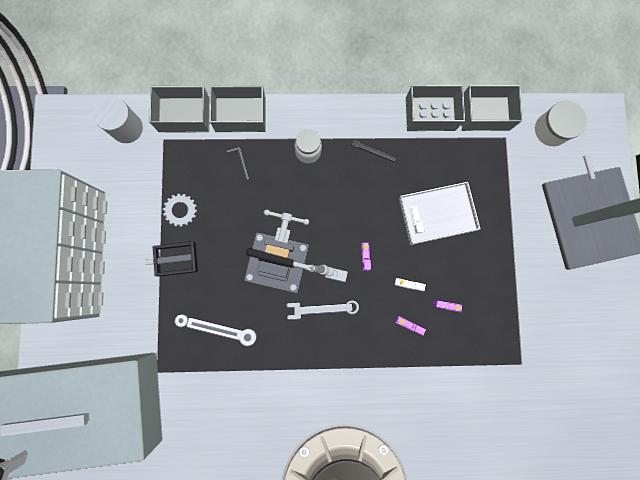

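View pics/scene0.png

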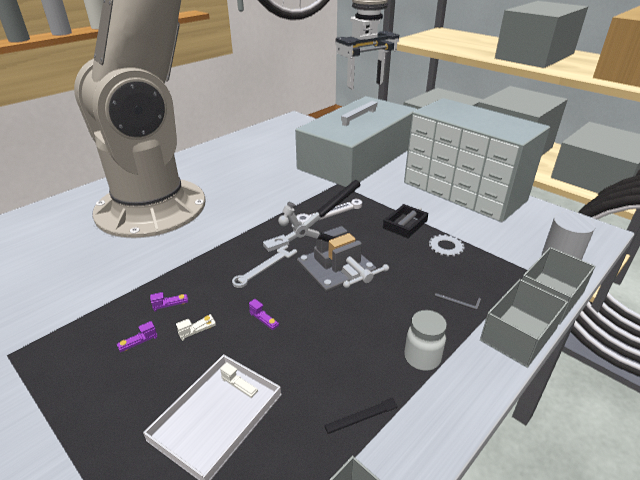

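The top view shows white/purple candidates: white at (410,285), purple at (366,256), (448,306) and (410,325), and a done clip in the tray at (416,218). Only the white one on the mat is loose, white and open, with its brass foot to the left. The pliers' jaws are at (335,272) and the handle goes left to (248,252). The scene view shows the same white clip at (196,327).

```bash
cat >> h.py <<'E'
def go(p,yawx):
    """shift in current tool axes to bring TCP to p, with tool x turned to world yaw (rad) yawx"""
    s=get_state(); Rm=R.from_rotvec(s['ee_rot']).as_matrix(); d=Rm.T@(np.array(p)-s['tcp_pos'])
    xa=np.arctan2(Rm[1,0],Rm[0,0]); dy=(yawx-xa+np.pi/2)%np.pi-np.pi/2
    print('shift mm',np.round(d*1000,1),'turn',round(-dy,4),'(y axis',np.round(Rm[:,1],3),'xyaw',round(xa,4),')','tcp',np.round(s['tcp_pos'],4))
E
python3 - <<'E'
from h import *
t=ld('top0.png');s=ld('scene0.png');w=ld('wrist0.png')
for n,a,b in[('clip',(410,285),(196,327)),('tray done',(416,218),(238,379)),('jaw',(335,273),(272,243))]: print(n,tri([(t,a),(s,b)]))
for n,u in [('L',(400,283)),('R',(424,288)),]: print(n,atz(t,u,.015))
for u in [(404,196),(468,184),(479,228),(412,242)]: print('tray',atz(t,u,.022))
print('handle',atz(t,(248,252),.24),atz(t,(340,276),.11))
o,d=ray(w,(312,242)); print('wristcam',o,d)
Rm=R.from_rotvec(get_state()['ee_rot']).as_matrix();print(Rm, Rm.T@(o-get_state()['tcp_pos']),Rm.T@d)
p=tri([(t,(410,285)),(s,(196,327))])[0]
go([.44,-.2,.24],0.)
im=cv2.imread('pics/top0.png'); a=cv2.resize(im[225:345,240:470],None,fx=3.4,fy=3.4,interpolation=cv2.INTER_CUBIC);cv2.imwrite('pics/c1.png',a)
E
```

```text
clip (array([ 0.46199055, -0.16694719,  0.01380476]), [np.float64(0.0006740365129129229), np.float64(0.0006740365129128457)])
tray done (array([ 0.6200677 , -0.18763956,  0.02631317]), [np.float64(0.0022840163954099876), np.float64(0.0022840163954099776)])
jaw (array([0.48540071, 0.01404022, 0.12110781]), [np.float64(0.0053855736801946), np.float64(0.005385573680194519)])
L [ 0.46670753 -0.14342728  0.015     ]
R [ 0.45397508 -0.20058624  0.015     ]
tray [ 0.67647333 -0.15976533  0.022     ]
tray [ 0.70493123 -0.31868807  0.022     ]
tray [ 0.59593468 -0.33938362  0.022     ]
tray [ 0.56391956 -0.17468653  0.022     ]
handle [0.5265542  0.19035633 0.24      ] [0.48257175 0.00671818 0.11      ]
wristcam [0.09180893 0.67331374 0.38346331] [ 0.27472058 -0.07315433 -0.95873722]
[[ 2.56931281e-01 -1.71003874e-04 -9.66429660e-01]
 [ 9.66429227e-01 -9.17680845e-04  2.56931329e-01]
 [-9.30810240e-04 -9.99999564e-01 -7.05177739e-05]] [-0.00054953 -0.2130134   0.08428286] [ 7.78228135e-04  9.58756952e-01 -2.84226145e-01]
shift mm [-755.   -68.8 -476.6] turn 1.311 (y axis [-0.    -0.001 -1.   ] xyaw 1.311 ) tcp [0.1734 0.652  0.1705]
```

View pics/c1.png

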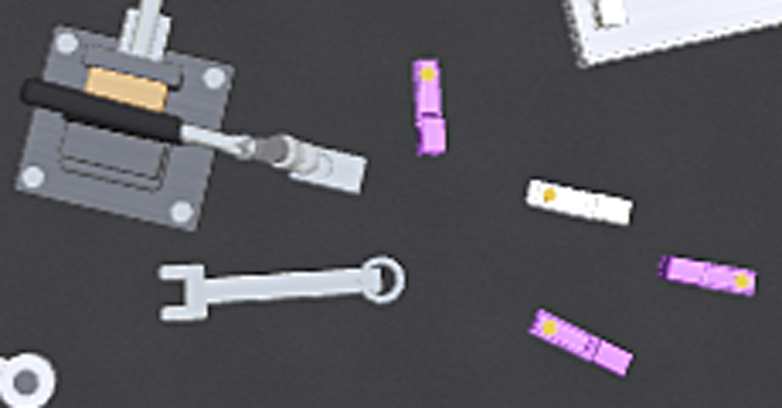

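The enlarged crop confirms it: the white clip has its brass spot on the left at (549,195) and its shoe on the right, and it lies roughly parallel to the pliers. The jaw plate sticks out at (335,170).

play_rows(series=[[[-1,0,-0.04,0,0.0],[-1,0,-0.08,0,0.1],[-1,-0.44,-0.19,-0.41,1.53],[-1,-0.44,-0.19,-0.41,1.53],[-1,-0.44,-0.19,-0.41,1.53],[-1,-0.44,-0.19,-0.41,1.53],[-1,-0.44,-0.19,-0.41,1.53],[-1,-0.44,-0.19,-0.41,1.53],[-1,-0.44,-0.19,-0.41,1.53],[-1,-0.44,-0.19,-0.41,1.53],[-1,-0.44,-0.19,-0.41,1.53],[-1,-0.44,-0.19,-0.41,1.53]]])

```text
t: 1.15
tcp_pos: [0.3668, 0.2887, 0.3263]
ee_rot: [-1.57, 0.036, -0.035]
wrist_force: [0.8, 0.1, 0.1]
opening: 0.0945
```

Run:
```python
from h import *
s=get_state();print(s['t'])
go([.49,0.0,.34],-.22)
go([.462,-.15,.16],-.22)
```

```text
1.15
shift mm [ 136.1  -13.9 -282.8] turn 0.1749 (y axis [-0.  0. -1.] xyaw -0.0451 ) tcp [0.3668 0.2887 0.3263]
shift mm [ 114.9  166.1 -434. ] turn 0.1749 (y axis [-0.  0. -1.] xyaw -0.0451 ) tcp [0.3668 0.2887 0.3263]
```

play_rows(series=[[[-1,0.136,-0.014,-0.283,0.175],[-1,0.136,-0.014,-0.283,0.175],[-1,0.136,-0.014,-0.283,0.175],[-1,0.136,-0.014,-0.283,0.175],[-1,0.136,-0.014,-0.283,0.175],[-1,0.136,-0.014,-0.283,0.175],[-1,0.136,-0.014,-0.283,0.175],[-1,0.136,-0.014,-0.283,0.175],[-1,0.136,-0.014,-0.283,0.175],[-1,0.136,-0.014,-0.283,0.175]]])

```text
t: 1.98
tcp_pos: [0.4913, 0.0016, 0.3398]
ee_rot: [-1.564, 0.17, -0.17]
wrist_force: [-0.2, -0.3, 0.0]
opening: 0.0941
```

Run:
```python
from h import *
snap('wrist','w1.png'); go([.462,-.06,.20],-.22); go([.462,-.15,.13],-.22)
```

```text
shift mm [-14.9 139.8 -67.6] turn 0.0055 (y axis [-0.001 -0.    -1.   ] xyaw -0.2145 ) tcp [0.491  0.0029 0.3397]
shift mm [   4.3  209.8 -155.5] turn 0.0055 (y axis [-0.001 -0.    -1.   ] xyaw -0.2145 ) tcp [0.491  0.0029 0.3397]
```

play_rows(series=[[[-1,0.0,0.1,-0.105,0.005],[-1,0.0,0.1,-0.105,0.005],[-1,0.0,0.1,-0.105,0.005],[-1,0.0,0.1,-0.105,0.005],[-1,0.0,0.1,-0.105,0.005],[-1,0.0,0.1,-0.105,0.005]]])

```text
t: 2.53
tcp_pos: [0.4685, -0.0991, 0.2396]
ee_rot: [-1.564, 0.173, -0.171]
wrist_force: [1.0, -0.7, -0.2]
opening: 0.094
```

Run:
```python
from h import *
snap('wrist','w2.png'); go([.462,-.15,.13],-.22)
a=cv2.imread('pics/w1.png');b=cv2.imread('pics/w2.png')
cv2.imwrite('pics/c2.png',np.hstack([a[:,120:520],b[:,120:520]]))
```

```text
shift mm [  4.1 110.3 -51.8] turn 0.0025 (y axis [-0.  0. -1.] xyaw -0.2175 ) tcp [ 0.4692 -0.0985  0.2403]
```

View pics/c2.png

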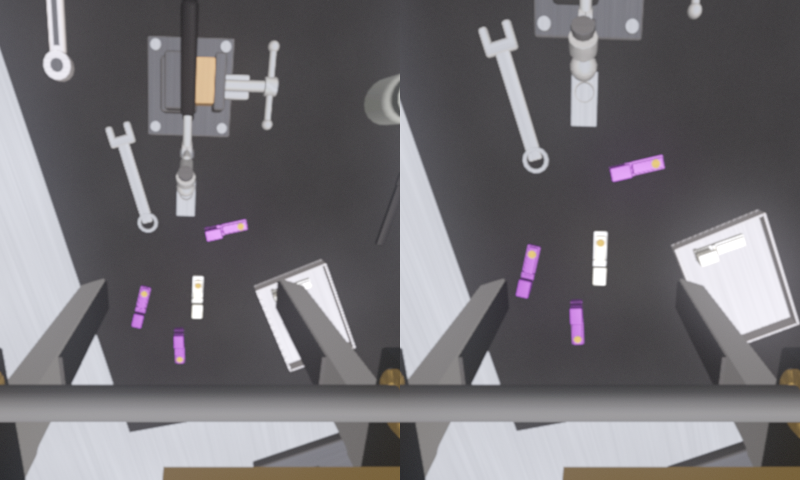

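play_rows(series=[[[-1,0.004,0.11,-0.052,0.0],[-1,0.004,0.11,-0.052,0.0],[-1,0.004,0.11,-0.052,0.0],[-1,0.004,0.11,-0.052,0.0],[-1,0.004,0.11,-0.052,0.0]]])

```text
t: 3.0
tcp_pos: [0.4612, -0.1512, 0.1295]
ee_rot: [-1.566, 0.175, -0.17]
wrist_force: [0.5, 0.0, -0.3]
opening: 0.0942
```

Run:
```python
from h import *
c3=snap('wrist','w3.png')[1]; s=get_state();print(s['t'],s['tcp_pos'])
p=proj(c3,[.462,-.167,.015]); print(p); 
a=cv2.imread('pics/w1.png');b=cv2.imread('pics/w2.png');w=cv2.imread('pics/w3.png')
u,v=p.astype(int); print(u,v)
r=lambda i,k:cv2.resize(i,None,fx=k,fy=k,interpolation=cv2.INTER_CUBIC)
A=r(a[170:230,280:330],5);B=r(b[50:140,280:330],5)[:300+150];C=r(b[220:295,300:340],4)
x0,y0=max(u-70,0),max(v-75,0); D=r(w[y0:y0+150,x0:x0+140],4); print(x0,y0,A.shape,B.shape,C.shape,D.shape)
can=np.zeros((600,800,3),np.uint8)
can[:450,:250]=B; can[450:600,:250]=A[150:300]; 
can[:D.shape[0],250:250+D.shape[1]]=D[:600,:550]if D.shape[1]>550 else D
cv2.imwrite('pics/c3.png',can)
```

```text
3.05 [ 0.46243645 -0.15075137  0.13078562]
[317.03072077 243.04826134]
317 243
247 168 (300, 250, 3) (450, 250, 3) (300, 160, 3) (600, 560, 3)
```

View pics/c3.png

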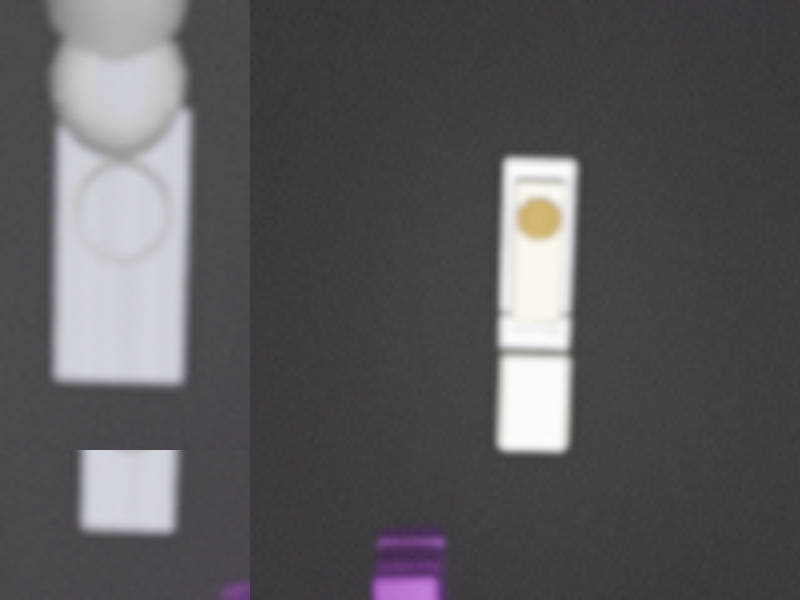

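The left panel shows the jaw plate, with front corners at crop (53,382) and (186,382) and the recess ring centred at (122,213). On the right is the clip: brass dot at (539,218), shoe top between corners (499,356) and (569,452).

Run:
```python
from h import *
w1,w2,w3=[ld(f'w{i}.png') for i in(1,2,3)]
f=lambda x,y,x0,y0,k:((x+.5)/k-.5+x0,(y+.5)/k-.5+y0)
L2,R2,C2=[f(x,y,280,50,5) for x,y in((53,382),(186,382),(122,213))]
L1,R1=[f(x,y-300,280,170,5) for x,y in((81,531),(176,531))]
for n,a,b in(('L',L1,L2),('R',R1,R2)): print(n,tri([(w1,a),(w2,b)]))
t=ld('top0.png')
for z in(.10,.105,.11,.115,.12):
    l,r,c=[atz(w2,u,z) for u in(L2,R2,C2)]; print(z,'width',np.linalg.norm(l-r),'len',np.linalg.norm((l+r)/2-c),'c',c,'yaw',np.degrees(np.arctan2(*((c-(l+r)/2)[[1,0]]))),'edge yaw',np.degrees(np.arctan2(*(l-r)[[1,0]]))+90)
# clip blob corners
def corners(fn,box):
    im=cv2.imread('pics/'+fn); x0,y0,x1,y1=box; m=(im[y0:y1,x0:x1].min(2)>130).astype(np.uint8)
    cs,_=cv2.findContours(m,0,2); c=max(cs,key=cv2.contourArea); r=cv2.minAreaRect(c); return cv2.boxPoints(r)+[x0,y0],r
b2,r2=corners('w2.png',(300,222,340,295)); b3,r3=corners('w3.png',(290,195,345,290)); print(b2,r2,b3,r3)
s2=b2[np.argsort(b2[:,1])[2:]].mean(0); s3=b3[np.argsort(b3[:,1])[2:]].mean(0); print('shoe end mid',tri([(w2,s2),(w3,s3)]))
g=lambda x,y:f(x-250,y,247,168,4)
A=[atz(w3,g(*p),.031) for p in((499,356),(573,356),(569,452),(497,452))]
print('shoe top corners',np.round(A,4)); sc=np.mean(A,0); d=atz(w3,g(539,218),.022)
print('shoe c',sc,'dot',d,'dist',np.linalg.norm((d-sc)[:2]),'yaw',np.degrees(np.arctan2(*(d-sc)[[1,0]])),'len',np.linalg.norm(A[0]-A[3]),'wid',np.linalg.norm(A[0]-A[1]))
e=[atz(w3,g(*p),.011) for p in((505,157),(578,160))];print('foot end',e)
```

```text
L (array([ 0.46921445, -0.00345704,  0.12498596]), [np.float64(0.00012085871608812901), np.float64(0.00012085871608812228)])
R (array([ 0.49232823, -0.00858606,  0.12484215]), [np.float64(9.136247168326474e-05), np.float64(9.136247168343467e-05)])
0.1 width 0.02544735061212188 len 0.029915787390807847 c [0.48760693 0.0238973  0.1       ] yaw 76.18398503450561 edge yaw 257.45962350619845
0.105 width 0.025086620393487503 len 0.0294917146183376 c [0.48758795 0.02330716 0.105     ] yaw 76.18398503450554 edge yaw 257.45962350619845
0.11 width 0.02472589017485313 len 0.029067641845867347 c [0.48756898 0.02271703 0.11      ] yaw 76.18398503450558 edge yaw 257.45962350619845
0.115 width 0.024365159956218754 len 0.0286435690733971 c [0.48755001 0.0221269  0.115     ] yaw 76.18398503450551 edge yaw 257.45962350619845
0.12 width 0.024004429737584435 len 0.028219496300926846 c [0.48753103 0.02153677 0.12      ] yaw 76.18398503450555 edge yaw 257.45962350619845
[[311.09875298 284.9386673 ]
 [312.8523922  230.57588291]
 [327.67567635 231.05405426]
 [325.92203712 285.4168396 ]] ((19.38721466064453,
[... 152 characters left out ...]
5 207.06569672]
 [326.44744873 280.44451904]] ((28.000003814697266, 48.499996185302734), (18.88499641418457, 73.40562438964844), 1.5481575727462769)
shoe end mid (array([ 0.45628931, -0.18973402,  0.05264369]), [np.float64(0.00030150143651068277), np.float64(0.00030150143651057966)])
shoe top corners [[ 0.4525 -0.1736  0.031 ]
 [ 0.4695 -0.1774  0.031 ]
 [ 0.4636 -0.201   0.031 ]
 [ 0.4467 -0.1973  0.031 ]]
shoe c [ 0.45806574 -0.18731513  0.031     ] dot [ 0.46844921 -0.14523653  0.022     ] dist 0.043340803470580266 yaw 76.13840228612882 len 0.02436897732520168 wid 0.017395111574477012
foot end [array([ 0.46329652, -0.13139159,  0.011     ]), array([ 0.48023448, -0.135909  ,  0.011     ])]
```

Run:
```python
from h import *
go([.4582,-.1877,.005],-.2417)
```

```text
shift mm [  3.9 125.8 -36.9] turn 0.0233 (y axis [-0. -0. -1.] xyaw -0.2184 ) tcp [ 0.4624 -0.1508  0.1308]
```

play_rows(series=[[[-0.1,0.004,0.03,-0.037,0.023],[-0.1,0.004,0.06,-0.037,0.023],[-0.1,0.004,0.085,-0.037,0.023],[-0.1,0.004,0.105,-0.037,0.023],[-0.1,0.004,0.117,-0.037,0.023],[-0.1,0.004,0.125,-0.037,0.023],[-0.1,0.004,0.125,-0.037,0.023],[-0.1,0.004,0.125,-0.037,0.023]]])

```text
t: 3.72
tcp_pos: [0.4587, -0.1881, 0.0062]
ee_rot: [-1.562, 0.188, -0.191]
wrist_force: [0.1, -0.6, 0.9]
opening: 0.0519
```

Run:
```python
from h import *
go([.4582,-.1877,.005],-.2417); print(get_state()['wrist_force'])
im,c=snap('wrist','w4.png'); p=proj(c,[.4582,-.1877,.02]); print(p); u,v=p.astype(int)
cv2.imwrite('pics/c4.png',cv2.resize(im[max(v-160,0):v+90,u-150:u+150],None,fx=2.4,fy=2.4))
```

```text
shift mm [-0.5  1.2  0.2] turn 0.0007 (y axis [ 0.002  0.    -1.   ] xyaw -0.241 ) tcp [ 0.4587 -0.1881  0.0062]
[ 0.13414778 -0.63405907  0.92200616]
[311.87683819 279.24910148]
```

View pics/c4.png

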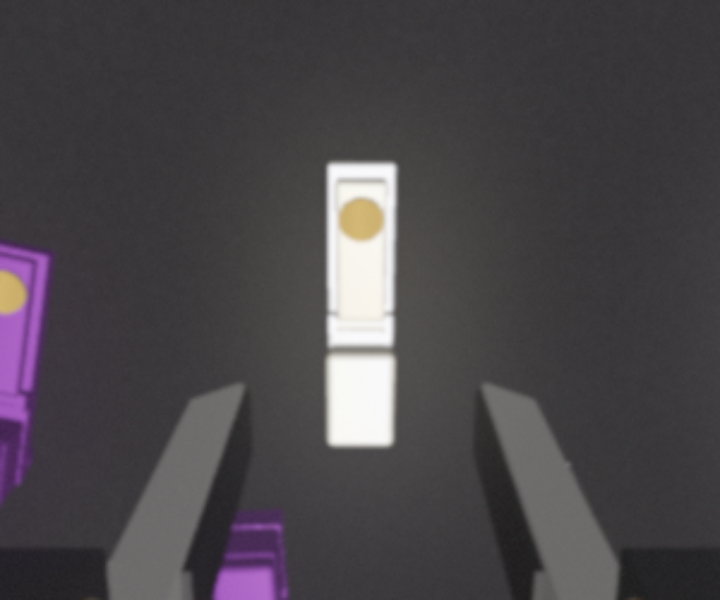

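The gripper straddles the shoe, aligned and centred (shoe at (360,400), brass dot at (361,219)). Closing.

play_rows(series=[[[1,0,0,0,0],[1,0,0,0,0],[1,0,0,0,0],[1,0,0,0,0],[1,0,0,0,0],[1,0,0,0,0],[1,0,-0.03,0,0],[1,0,-0.06,0,0],[1,0,-0.1,0,0],[1,0,-0.14,0,0],[1,0,-0.14,0,0],[1,0,-0.14,0,0]]], squeeze=15)

```text
t: 4.77
tcp_pos: [0.4588, -0.1883, 0.1466]
ee_rot: [-1.561, 0.186, -0.192]
wrist_force: [-0.0, 0.1, -0.2]
opening: 0.0005
```

Run:
```python
from h import *
# jaw mouth est (0.4875,0.0212,~.122); target stud -> approach: shoe 46 behind; first 60 mm further out front
d=np.array([np.cos(np.radians(76.6)),np.sin(np.radians(76.6)),0]); m=np.array([.4875,.0212,.1235])
sh=m-.046*d; print(sh)
# stud z = tcp z + .0188-.015 nominal(+grasp offset .0006)
for off in(.06,): go(sh-off*d+[0,0,.003-.001],np.radians(76.6-90))
```

```text
[ 0.4768396  -0.02354769  0.1235    ]
shift mm [-21.5  21.2 104.3] turn -0.0072 (y axis [ 0.004  0.001 -1.   ] xyaw -0.241 ) tcp [ 0.4588 -0.1883  0.1466]
```

Run:
```python
from h import *
im,c=snap('wrist','w5.png'); cv2.imwrite('pics/c5.png',np.hstack([im[:,140:480],cv2.imread('pics/w4.png')[:,140:480]]))
```

```text
(no output)
```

View pics/c5.png

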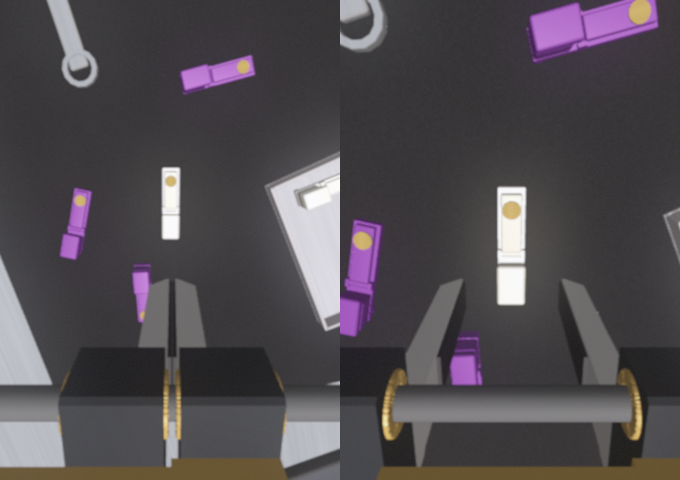

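The fingers are shut and empty. The clip is still on the mat, unmoved, at (171,203) in the left panel. The lift probably began before the slow fingers had closed, so I'll check the TCP projection before retrying.

Run:
```python
from h import *
for f,tcp in(('w4.png',[.4587,-.1881,.0062]),('w5.png',get_state()['tcp_pos'])):
    c=ld(f); print(f,proj(c,tcp),proj(c,np.array(tcp)+[0,0,.0188]))
c=ld('w5.png'); h=lambda u,z:np.round(atz(c,u,z),4)
print('shoe top c',h((140+170.5,227),.031),'dot',h((140+171,181),.021))
c=ld('w4.png'); print('w4 shoe top c',np.round(atz(c,(140+511,286),.031)[:2],4), np.round(atz(c,(311.9-150+360/2.4,119+400/2.4),.031),4))
# refine by blob in both (same yaw)
for f in('w4.png','w5.png'):
    im=cv2.imread('pics/'+f); m=(im[150:330,290:335].min(2)>130).astype(np.uint8); cs,_=cv2.findContours(m,0,2); print(f,[np.add(cv2.boundingRect(q),[290,150,0,0]) for q in cs if cv2.contourArea(q)>100])
go([.4582,-.1877,.005],-.2417)
```

```text
w4.png [312.7310874  271.46184037] [312.86013838 282.87943845]
w5.png [311.14325015 270.64559988] [311.19599572 281.89341835]
shoe top c [ 0.4577 -0.187   0.031 ] dot [ 0.4684 -0.1454  0.021 ]
w4 shoe top c [ 0.6505 -0.2347] [ 0.4583 -0.1872  0.031 ]
w4.png [array([297, 266,  29,  39]), array([297, 187,  30,  77])]
w5.png [array([302, 167,  18,  73])]
shift mm [1.000e-01 1.403e+02 3.000e-01] turn 0.0006 (y axis [ 0.001  0.001 -1.   ] xyaw -0.2411 ) tcp [ 0.4579 -0.188   0.1453]
```

play_rows(series=[[[-0.3,0,0.0,0,0],[-0.3,0,0.0,0,0],[-0.3,0,0.0,0,0],[-0.3,0,0.0,0,0],[-0.3,0,0.03,0,0],[-0.3,0,0.06,0,0],[-0.3,0,0.09,0,0],[-0.3,0,0.12,0,0],[-0.3,0,0.132,0,0],[-0.3,0,0.14,0,0],[-0.3,0,0.14,0,0],[-0.3,0,0.14,0,0]]], squeeze=15)

```text
t: 5.82
tcp_pos: [0.4578, -0.1891, 0.0057]
ee_rot: [-1.563, 0.19, -0.191]
wrist_force: [0.0, 0.2, -0.3]
opening: 0.0612
```

play_rows(series=[[[1,0,0,0,0],[1,0,0,0,0],[1,0,0,0,0],[1,0,0,0,0],[1,0,0,0,0],[1,0,0,0,0],[1,0,0,0,0],[1,0,0,0,0],[1,0,0,0,0],[1,0,0,0,0]]])

```text
t: 6.65
tcp_pos: [0.4573, -0.1886, 0.0049]
ee_rot: [-1.562, 0.19, -0.19]
wrist_force: [0.5, -0.7, 0.2]
opening: 0.0007
```

Run:
```python
from h import *
im,c=snap('wrist','w6.png'); s,cs=snap('scene','s6.png'); t,ct=snap('top','t6.png')
r=lambda i,k:cv2.resize(i,None,fx=k,fy=k,interpolation=cv2.INTER_CUBIC)
can=np.zeros((600,800,3),np.uint8)
can[:300,:400]=r(s[270:370,130:263],3.01)[:300,:400]; can[300:600,:400]=r(t[235:335,345:478],3.01)[:300,:400]
can[:600,400:800]=r(im[120:360,230:390],2.5)
cv2.imwrite('pics/c6.png',can)
```

```text
(no output)
```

View pics/c6.png

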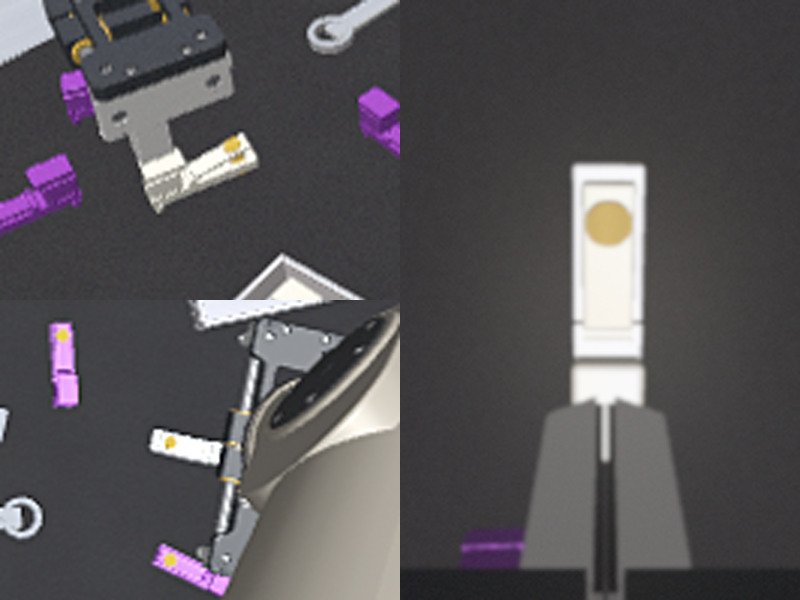

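```bash
python3 - <<'E'
from h import *
c=ld('s6.png'); w=ld('w6.png'); s=get_state(); Rm=R.from_rotvec(s['ee_rot']).as_matrix(); T=s['tcp_pos']; print(T)
for h in(0,.0188,.031,.04):
    for zz in(-.008,.008):
        p=T+Rm@[0,-h,zz]; a=proj(c,p); print(h,zz,'scene crop',np.round((a-[130,270])*3.01),'wrist crop',np.round((proj(w,p)-[230,120])*2.5+[400,0]))
E
python3 -c "
import cv2;im=cv2.imread('pics/s6.png');cv2.imwrite('pics/c7.png',cv2.resize(im[300:345,160:220],None,fx=12,fy=12,interpolation=cv2.INTER_CUBIC))"
```

```text
[ 0.45738748 -0.18860092  0.00493483]
0 -0.008 scene crop [152. 202.] wrist crop [607. 407.]
0 0.008 scene crop [178. 192.] wrist crop [607. 349.]
0.0188 -0.008 scene crop [146. 181.] wrist crop [607. 438.]
0.0188 0.008 scene crop [173. 170.] wrist crop [607. 376.]
0.031 -0.008 scene crop [143. 166.] wrist crop [607. 460.]
0.031 0.008 scene crop [169. 156.] wrist crop [607. 396.]
0.04 -0.008 scene crop [140. 155.] wrist crop [607. 479.]
0.04 0.008 scene crop [166. 145.] wrist crop [607. 412.]
```

View pics/c7.png

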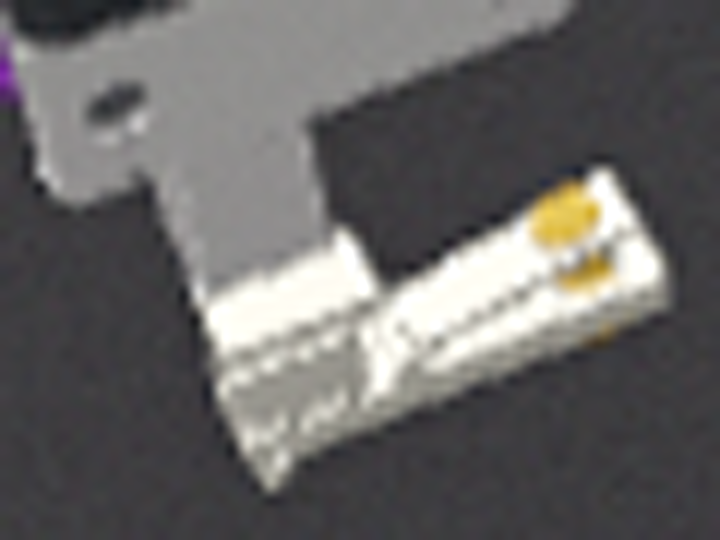

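Both cameras agree. The shut fingertips end on top of the shoe (crop (205,300)–(335,245)), about 31 mm above the reported TCP, so the fingers never straddled it. I'll open and go down in small steps, watching the force.

play_rows(series=[[[-0.1,0,0,0,0],[-0.1,0,0,0,0],[-0.1,0,0,0,0],[-0.1,0,0,0,0],[-0.1,0,0,0,0],[-0.1,0,0,0,0],[-0.1,0,0,0,0],[-0.1,0,0,0,0],[-0.1,0,0.005,0,0],[-0.1,0,0.01,0,0],[-0.1,0,0.01,0,0],[-0.1,0,0.01,0,0]]])

```text
t: 7.8
tcp_pos: [0.457, -0.1886, -0.0055]
ee_rot: [-1.563, 0.191, -0.189]
wrist_force: [-0.2, 0.2, 0.7]
opening: 0.0519
```

play_rows(series=[[[-0.1,0,0.003,0,0],[-0.1,0,0.006,0,0],[-0.1,0,0.008,0,0],[-0.1,0,0.008,0,0]]])

```text
t: 8.13
tcp_pos: [0.4572, -0.1885, -0.0135]
ee_rot: [-1.562, 0.19, -0.19]
wrist_force: [-0.4, -1.5, -0.3]
opening: 0.0519
```

Run:
```python
from h import *
im,c=snap('wrist','w8.png'); s=get_state(); print(s['wrist_force'],s['tcp_pos'])
r=lambda i,k:cv2.resize(i,None,fx=k,fy=k,interpolation=cv2.INTER_CUBIC)
sc,cs=snap('scene','s8.png')
can=np.zeros((600,800,3),np.uint8); can[:,:400]=r(im[150:390,230:390],2.5); can[:540,400:]=r(sc[290:350,160:205],9)[:540,:400]
cv2.imwrite('pics/c8.png',can)
```

```text
[-0.19282015 -0.01792355 -0.33392779] [ 0.45720909 -0.18862118 -0.01326297]
```

View pics/c8.png

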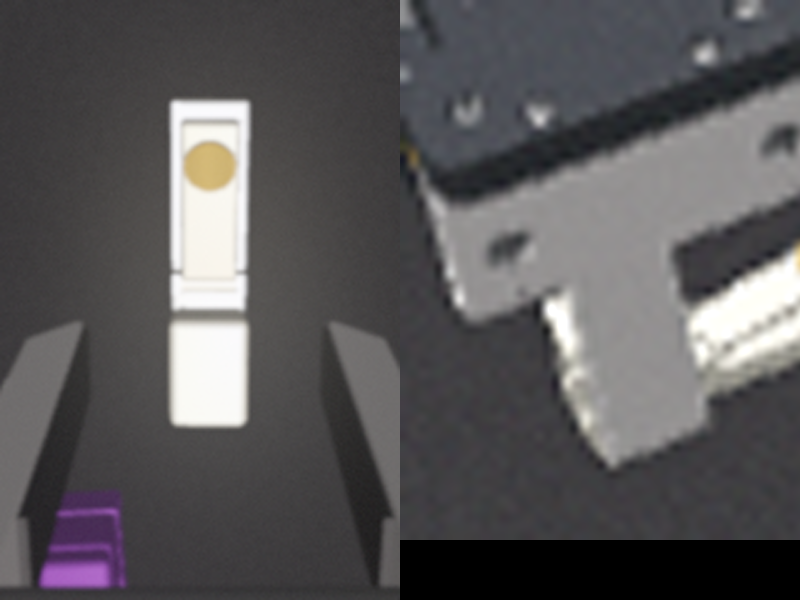

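play_rows(series=[[[-0.1,0,0.004,0,0],[-0.1,0,0.008,0,0],[-0.1,0,0.011,0,0],[-0.1,0,0.011,0,0]]])

```text
t: 8.57
tcp_pos: [0.457, -0.1885, -0.0247]
ee_rot: [-1.562, 0.191, -0.189]
wrist_force: [0.2, 0.9, -0.8]
opening: 0.0518
```

play_rows(series=[[[1,0,0,0,0],[1,0,0,0,0],[1,0,0,0,0],[1,0,0,0,0],[1,0,0,0,0],[1,0,0,0,0],[1,0,0,0,0],[1,0,0,0,0],[1,0,0,0,0],[1,0,0,0,0]]])

```text
t: 9.4
tcp_pos: [0.4575, -0.1886, -0.024]
ee_rot: [-1.562, 0.19, -0.19]
wrist_force: [0.0, -0.1, 2.2]
opening: 0.0157
```

Run:
```python
from h import *
# where does fingertip lie? model bottom edge of near finger in s8
c=ld('s8.png'); T=np.array([.4572,-.1886,-.0133]); a=-.2411
X=np.array([np.cos(a),np.sin(a),0]);Z=np.array([np.cos(a+np.pi/2),np.sin(a+np.pi/2),0])
for xo in(.026,.032,.038):
  for h in(.026,.030,.034):
    print(xo,h,[np.round((proj(c,T+X*xo+Z*zz+[0,0,h])-[160,290])*9+[400,0]) for zz in(-.008,.008)])
```

```text
0.026 0.026 [array([620., 482.]), array([699., 449.])]
0.026 0.03 [array([617., 468.]), array([696., 435.])]
0.026 0.034 [array([613., 454.]), array([692., 421.])]
0.032 0.026 [array([631., 502.]), array([710., 468.])]
0.032 0.03 [array([627., 488.]), array([706., 454.])]
0.032 0.034 [array([623., 474.]), array([703., 440.])]
0.038 0.026 [array([641., 522.]), array([720., 488.])]
0.038 0.03 [array([637., 508.]), array([717., 474.])]
0.038 0.034 [array([634., 494.]), array([714., 460.])]
```

Run:
```python
from h import *
d=np.array([np.cos(np.radians(76.6)),np.sin(np.radians(76.6)),0]); m=np.array([.4874,.0211,.1245])
go(m-(.046+.045)*d+[0,0,.008-.0293],np.radians(-13.4))
```

```text
shift mm [ -20.5 -127.2  119.8] turn -0.0081 (y axis [ 0. -0. -1.] xyaw -0.242 ) tcp [ 0.4575 -0.1886 -0.024 ]
```

play_rows(series=[[[1,0,-0.03,0,0],[1,0,-0.065,0,0],[1,0,-0.1,0,0],[1,0,-0.127,0,0],[1,-0.01,-0.127,0.03,0],[1,-0.0205,-0.127,0.06,-0.008],[1,-0.0205,-0.127,0.09,-0.008],[1,-0.0205,-0.127,0.11,-0.008],[1,-0.0205,-0.127,0.12,-0.008],[1,-0.0205,-0.127,0.12,-0.008],[1,-0.0205,-0.127,0.12,-0.008]]])

```text
t: 10.32
tcp_pos: [0.4661, -0.0675, 0.1029]
ee_rot: [-1.563, 0.183, -0.183]
wrist_force: [-0.3, -0.7, 0.1]
opening: 0.0162
```

Run:
```python
from h import *
s=get_state(); print(s['tcp_pos'],s['wrist_force'],s['opening'])
im,c=snap('wrist','w9.png'); sc,cs=snap('scene','s9.png')
r=lambda i,k:cv2.resize(i,None,fx=k,fy=k,interpolation=cv2.INTER_CUBIC)
for p in([.4874,.0211,.1245],s['tcp_pos']): print(proj(c,p),proj(cs,p))
can=np.zeros((600,800,3),np.uint8)
can[:600,:400]=r(im[120:320,245:379],3)[:600,:400]
can[:,400:]=r(sc[205:305,225:292],6)[:600,:400]
cv2.imwrite('pics/c9.png',can)
```

```text
[ 0.4661155  -0.06749561  0.10288956] [-0.2952615  -0.68925528  0.12179764] 0.01618817690098493
[313.27256845 122.2556035 ] [278.24052469 240.26922578]
[312.64421486 271.45391698] [235.16840271 265.44557108]
```

View pics/c9.png

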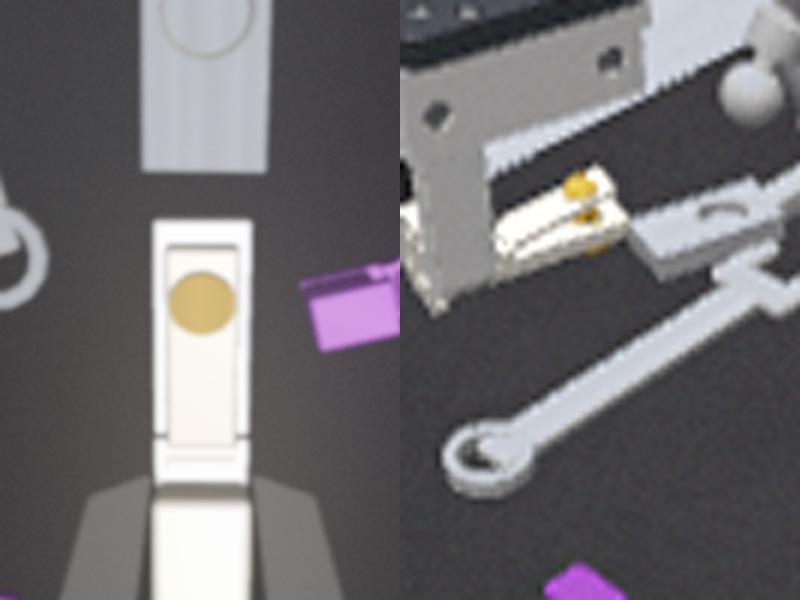

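The wrist panel shows the clip in line with the jaw plate: front corners (142,171) and (267,173), ring at (206,10), brass dot at (202,303). The scene panel shows the clip just in front of the plate at about the right height: plate corners (628,222) and (660,257), dot at (580,186).

Run:
```python
from h import *
w=ld('w9.png');s=ld('s9.png');w2=ld('w2.png')
W=lambda x,y:((x+.5)/3-.5+245,(y+.5)/3-.5+120); S=lambda x,y:((x-400+.5)/6-.5+225,(y+.5)/6-.5+205)
f=lambda x,y:((x+.5)/5-.5+280,(y+.5)/5-.5+50)
L=tri([(w,W(142,171)),(s,S(628,222)),(w2,f(53,382))]);Rr=tri([(w,W(267,173)),(s,S(660,257)),(w2,f(186,382))]);D=tri([(w,W(202,303)),(s,S(580,184))])
print('L',L);print('R',Rr);print('dot',D)
print('LR wrist only',tri([(w,W(142,171)),(w2,f(53,382))]),tri([(w,W(267,173)),(w2,f(186,382))]))
for z in(.115,.12,.125,.13):
    l,r,c=atz(w,W(142,171),z),atz(w,W(267,173),z),atz(w,W(206,10),z); c2=atz(w2,f(122,213),z)
    print(z,'wid',np.linalg.norm(l-r),'yaw',np.degrees(np.arctan2(*(r-l)[[1,0]])),'len',np.linalg.norm((l+r)/2-c),'ring',c[:2],c2[:2],'mid',((l+r)/2)[:2])
for z in(.135,.14,.145,.148):
    print(z,'dot',atz(w,W(202,303),z)[:2])
for z in(.13,.135,.14):
    a,b=atz(w,W(153,220),z),atz(w,W(252,221),z);print('footend',z,((a+b)/2)[:2],np.linalg.norm(a-b))
print(get_state()['tcp_pos'])
g=tri([(s,S(597,250))]*1+[(w,W(202,303))]);print('foot bottom approx',g)
```

```text
L (array([ 0.46973973, -0.00320234,  0.12523759]), [np.float64(0.00013989384534580015), np.float64(0.00044053864561128663), np.float64(0.0004857521435087379)])
R (array([ 0.49202355, -0.00864177,  0.12594115]), [np.float64(0.0004388113109845763), np.float64(9.489454245997119e-05), np.float64(0.0003729507146060292)])
dot (array([ 0.47589087, -0.02343401,  0.15311047]), [np.float64(0.00046914394734947), np.float64(0.0004691439473495575)])
LR wrist only (array([ 0.46945067, -0.00343157,  0.12286264]), [np.float64(0.00023092707498916393), np.float64(0.00023092707498919966)]) (array([ 0.49199576, -0.00868185,  0.12588176]), [np.float64(0.0004044097071925044), np.float64(0.0004044097071924956)])
0.115 wid 0.023650210864247626 yaw -14.281043870432057 len 0.029024272865832205 ring [0.48746882 0.02108762] [0.48755001 0.0221269 ] mid [ 0.48051815 -0.0070921 ]
0.12 wid 0.02306182557139233 yaw -14.28104387043206 len 0.0283021881711925 ring [0.48740451 0.02090334] [0.48753103 0.02153677] mid [ 0.48062676 -0.0065753 ]
0.125 wid 0.02247344027853709 yaw -14.281043870432034 len 0.02758010347655283 ring [0.4873402  0.02071906] [0.48751206 0.02094664] mid [ 0.48073537 -0.00605851]
0.13 wid 0.021885054985681794 yaw -14.281043870432038 len 0.026858018781913146 ring [0.48727588 0.02053478] [0.48749309 0.02035651] mid [ 0.48084398 -0.00554172]
0.135 dot [ 0.47525125 -0.02717015]
0.14 dot [ 0.47551737 -0.02604153]
0.145 dot [ 0.4757835 -0.0249129]
0.148 dot [ 0.47594318 -0.02423573]
footend 0.13 [ 0.47853765 -0.013733  ] 0.01756102534912176
footend 0.135 [ 0.47870827 -0.01299598] 0.017088892697426663
footend 0.14 [ 0.47887888 -0.01225896] 0.01661676004573162
[ 0.46595807 -0.06842036  0.10292857]
foot bottom approx (array([ 0.47745665, -0.02553575,  0.13081215]), [np.float64(0.0034743435754310604), np.float64(0.0034743435754311493)])
```

Run:
```python
from h import *
s=ld('s9.png'); inv=lambda p:((p[0]-225+.5)*6+400-.5,(p[1]-205+.5)*6-.5)
for z in(.128,.132,.136,.14): print(z,np.round(inv(proj(s,[.4864,-.0152,z])),1))
im=cv2.imread('pics/s9.png')
print(im[232:252,258:268].min(2))
sc=ld('s6.png')
# finger/clip heights on mat: check shoe lower corner vs z=0 in s6 and mat: dot in s6
w6=ld('w6.png')
print('dot on mat',tri([(w6,(230+208/2.5,120+222/2.5)),(sc,(160+565/12,300+215/12))]))
print('shoe low corner z0 pred', [np.round((proj(sc,[.4582+.0078+q*.232*0-.0023,-.1877-.0019-.0097,z])-[160,300])*12) for q,z in((0,0),(0,.003),(0,.006))])
```

```text
0.128 [631.1 253.3]
0.132 [630.1 242.8]
0.136 [629.1 232.3]
0.14 [628.1 221.8]
[[ 74  58  62  62  63  60  63  66  60  63]
 [205  86  56  61  64  62  65  59  65  67]
 [255 173  69  60  59  62  62  63  64  59]
 [255 242 137  64  60  59  65  65  62  60]
 [253 245 182  76  62  61  64  60  64  65]
 [229 174 150  72  60  58  63  62  66  62]
 [195 221 197  82  56  58  64  62  60  58]
 [242 253 255 173  68  53  56  58  55  94]
 [190 247 252 237 167  68  94  95 141 170]
 [169 245 242 246 214 141 169 172 209 211]
 [204 236 196 194 146 178 210 210 207 208]
 [197 148 142 145 134 125 197 208 207 204]
 [145 137 138 134  98 126 140 193 206 204]
 [131  87 101  59  51 106 124 139 196 207]
 [ 47  50  60  60  56  81 120 123 160 198]
 [ 57  58  60  59  63  56  88 121 126 161]
 [ 59  62  61  66  63  61  61  86 121 126]
 [ 61  64  63  64  64  59  62  59  82 126]
 [ 61  62  65  62  63  61  62  62  54 100]
 [ 63  60  63  61  64  60  61  61  60  60]]
dot on mat (array([ 0.46852362, -0.14451578,  0.02537187]), [np.float64(0.0001074821001635207), np.float64(0.00010748210016362074)])
shoe low corner z0 pred [array([266., 508.]), array([262., 495.]), array([258., 481.])]
```

play_rows(series=[[[1,0,0.0025,0,0],[1,0,0.0025,0.01,0],[1,0.0005,0.0025,0.02,0],[1,0.0005,0.0025,0.03,0],[1,0.0005,0.0025,0.04,0],[1,0.0005,0.0025,0.045,0],[1,0.0005,0.0025,0.045,0],[1,0.0005,0.0025,0.045,0],[1,0.0005,0.0025,0.045,0]]])

```text
t: 11.17
tcp_pos: [0.4771, -0.0237, 0.1004]
ee_rot: [-1.563, 0.184, -0.184]
wrist_force: [-0.4, 0.8, -0.6]
opening: 0.0156
```

Run:
```python
from h import *
s=get_state(); print(s['tcp_pos'],s['wrist_force'],s['opening'],s['t'])
im,c=snap('wrist','w10.png'); sc,cs=snap('scene','s10.png')
# fiducials: plate front corners and base side edges, column profile
for p in([.4698,-.0033,.1252],[.4920,-.0087,.1252],[.4874,.0208,.1252],[.4874,.0208,.152]): print(p,proj(c,p),proj(cs,p))
hsv=cv2.cvtColor(im,cv2.COLOR_BGR2HSV); m=cv2.inRange(hsv,(15,80,100),(35,255,255)); m[260:]=0
n,l,st,ce=cv2.connectedComponentsWithStats(m); print([(st[i].tolist(),np.round(ce[i],1)) for i in range(1,n) if st[i][4]>40])
```

```text
[ 0.47705125 -0.02373915  0.10044229] [-0.44750441  0.75070073 -0.61548865] 0.015582218050103689 11.1667
[0.4698, -0.0033, 0.1252] [292.00998807 257.41385576] [262.33151624 241.65361013]
[0.492, -0.0087, 0.1252] [332.17267287 257.58595174] [267.86068401 247.74936819]
[0.4874, 0.0208, 0.1252] [312.2973961  209.74863195] [278.10162603 240.03659127]
[0.4874, 0.0208, 0.152] [312.36989916 220.86705709] [277.29348984 228.36180129]
[([328, 0, 42, 29, 762], array([346.5,  15.2])), ([302, 220, 21, 11, 158], array([311.6, 224.6])), ([402, 254, 10, 6, 43], array([406.7, 257.2]))]
```

The dot is at column 312.3 and about row 220, exactly over the predicted mouth. Lowering.

play_rows(series=[[[1,0,0.001,0,0],[1,0,0.002,0,0],[1,0,0.003,0,0],[1,0,0.004,0,0],[1,0,0.005,0,0],[1,0,0.0055,0,0],[1,0,0.0055,0,0]]])

```text
t: 11.85
tcp_pos: [0.4771, -0.0236, 0.0948]
ee_rot: [-1.563, 0.184, -0.184]
wrist_force: [-0.2, 0.2, 0.5]
opening: 0.0161
```

play_rows(series=[[[1,0,0.0005,0,0],[1,0,0.001,0,0],[1,0,0.001,0,0]]])

```text
t: 12.1
tcp_pos: [0.4772, -0.0235, 0.0939]
ee_rot: [-1.563, 0.184, -0.184]
wrist_force: [-0.2, -0.5, -0.6]
opening: 0.0159
```

play_rows(series=[[[1,0,0.0005,0,0],[1,0,0.001,0,0],[1,0,0.001,0,0]]])

```text
t: 12.35
tcp_pos: [0.4772, -0.0235, 0.093]
ee_rot: [-1.563, 0.184, -0.184]
wrist_force: [0.1, 1.1, 2.2]
opening: 0.0155
```

play_rows(series=[[[1,0,0.0005,0,0],[1,0,0.0005,0,0],[1,0,0.0005,0,0]]])

```text
t: 12.6
tcp_pos: [0.4773, -0.0236, 0.0926]
ee_rot: [-1.563, 0.184, -0.184]
wrist_force: [-1.5, 0.0, 6.3]
opening: 0.0156
```

play_rows(series=[[[1,0,0.0005,0,0],[1,0,0.0005,0,0],[1,0,0.0005,0,0]]])

```text
t: 12.85
tcp_pos: [0.4773, -0.0237, 0.0922]
ee_rot: [-1.563, 0.184, -0.184]
wrist_force: [-1.7, -1.2, 7.4]
opening: 0.0156
```

play_rows(series=[[[-0.1,0,0,0,0],[-0.1,0,0,0,0],[-0.1,0,0,0,0],[-0.1,0,0,0,0],[-0.1,0,0,0,0],[-0.1,0,0,0,0],[-0.1,0,-0.02,0,0],[-0.1,0,-0.05,0,0],[-0.1,0,-0.08,-0.01,0],[-0.1,0,-0.12,-0.02,0],[-0.1,0,-0.12,-0.02,0]]])

```text
t: 13.77
tcp_pos: [0.4751, -0.0454, 0.2175]
ee_rot: [-1.557, 0.181, -0.191]
wrist_force: [-0.1, 0.0, 0.2]
opening: 0.0519
```

Run:
```python
from h import *
s=get_state(); print(s['tcp_pos'],s['wrist_force'],s['opening'],s['t'])
im,c=snap('wrist','w11.png'); sc,cs=snap('scene','s11.png')
r=lambda i,k:cv2.resize(i,None,fx=k,fy=k,interpolation=cv2.INTER_CUBIC)
# shoe top corners predicted for seated (yaw 76.4)
d=np.array([.2351,.972,0]);m=np.array([.4874,.0208,.1252]);n=np.array([.972,-.2351,0])
for a,b in((34,8),(34,-8),(58,8),(58,-8)): print('shoe top pred',np.round(proj(c,m-d*a/1e3+n*b/1e3+[0,0,.026]),1))
u,v=proj(c,m).astype(int);print(u,v)
can=np.zeros((600,800,3),np.uint8); v0=max(v-40,0)
q=r(im[v0:v0+150,u-60:u+73],3)[:450,:400]; can[:q.shape[0],:400]=q
q=r(sc[170:270,225:358],3)[:300,:400];can[:300,400:]=q
# long handle in wrist w1/ scene: grip
q=r(cv2.imread('pics/w1.png')[0:150,230:380],2)[:300,:400];can[300:600,400:700]=q
cv2.imwrite('pics/c11.png',can); print(u-60,v0)
```

```text
[ 0.47507161 -0.0454259   0.21747497] [-0.12226571  0.01398628  0.19131547] 0.05186938828924021 13.7667
shoe top pred [317.5 203.3]
shoe top pred [297.6 203.3]
shoe top pred [317.4 232.1]
shoe top pred [298.  232.1]
307 158Traceback (most recent call last):
  File "<stdin>", line 10, in <module>
ValueError: could not broadcast input array from shape (450,399,3) into shape (450,400,3)
```

Run:
```python
from h import *
im=cv2.imread('pics/w11.png'); c=ld('w11.png')
hsv=cv2.cvtColor(im,cv2.COLOR_BGR2HSV)
m=(im.min(2)>225).astype(np.uint8); m[:150]=0;m[250:]=0;m[:,:270]=0;m[:,345:]=0
n,l,st,ce=cv2.connectedComponentsWithStats(m); print([st[i].tolist() for i in range(1,n) if st[i][4]>20])
g=im.min(2); print('cols',g[218,285:330]); print('rows',g[160:240,307])
# handle: base centre & dark grip axis in w1
w1=ld('w1.png'); a=cv2.imread('pics/w1.png').max(2)
for z in(.006,.012):
    P=[atz(w1,u,z) for u in((268,37),(355,37),(268,135),(350,135))]; print(z,'base c',np.mean(P,0)[:2])
for v in(20,40,60,80,100):
    x=np.where(a[v,290:330]<45)[0]; print(v,(x.min()+290,x.max()+290) if len(x) else None, a[v,300:320])
p=np.array([.4874,.0208]); d=np.array([.2351,.972])
```

```text
[[297, 153, 21, 75, 1287]]
cols [ 87  88  88  88  90  89  88  88  89  89  86  97 151 215 253 255 255 255
 255 255 255 255 255 255 255 255 255 255 255 255 255 253 208 141  96  89
  89  89  89  89  90  88  88  87  88]
rows [138 137 136 137 139 172 223 255 255 255 255 255 255 255 255 255 255 255
 255 255 255 255 255 255 255 255 255 255 255 255 255 255 250 255 255 255
 255 255 242 227 247 255 255 255 255 255 255 255 255 255 255 255 255 255
 255 255 255 255 255 255 255 255 255 255 255 255 255 233 175 108  86  86
  86  84  84  84  85  85  83  83]
0.006 base c [0.5212033  0.15127462]
0.012 base c [0.52106593 0.15052596]
20 None [59 48 50 55 53 60 61 61 66 65 68 72 72 69 66 58 54 56 61 65]
40 None [103  73  55  57  61  60  65  64  66  70  70  73  72  69  65  61  68  95
 122 132]
60 None [ 99  72  57  60  63  64  67  67  66  71  72  74  73  67  64  84 150 203
 221 223]
80 None [ 99  70  60  62  65  66  66  69  69  70  71  73  72  67  75 134 190 215
 222 221]
100 None [ 97  70  61  61  66  66  69  68  70  70  68  70  67  67 103 164 204 218
 220 219]
```

Run:
```python
from h import *
w4=ld('w4.png');w11=ld('w11.png')
e=atz(w4,(311.5,304.5),.0345);d=atz(w4,(312.3,210.2),.0254);print('on mat: end',e,'dot',d,np.linalg.norm((e-d)[:2]))
m=np.array([.4874,.0208])
e=atz(w11,(307.6,227.7),.1512);print('seated end',e,np.linalg.norm(e[:2]-m))
# plate front corners in w11 as a check of calibration
for p in([.4698,-.0033,.1252],[.4920,-.0087,.1252]): print(proj(w11,p))
g=cv2.imread('pics/w11.png').min(2); print(g[175:205,288]);print(g[175:205,325]); print(g[180,270:345])
# pad
for c in((.5211,.151),):
    for d in([.2351,.972],): print('clamp->mouth',np.linalg.norm(m-c), 'pad',np.array(c)+.0318*np.array(d), 'pad via line', m+np.dot(np.array(c)-m,d)*np.array(d)+.0318*np.array(d))
w1=ld('w1.png')
for v in(40,60,80): print(v,atz(w1,(307.5,v),.19))
```

```text
on mat: end [ 0.45562528 -0.19715315  0.0345    ] dot [ 0.46893947 -0.14494459  0.0254    ] 0.0538795121936325
seated end [ 0.47460427 -0.03192949  0.1512    ] 0.05425983833415245
[294.59534285 190.86152963]
[320.77423979 190.86663285]
[91 90 90 92 90 90 91 91 91 91 90 91 93 90 91 89 90 90 90 91 90 91 91 91
 91 91 90 92 90 90]
[90 91 91 93 91 91 91 92 90 91 91 91 90 91 93 91 91 92 92 92 93 92 93 91
 92 92 92 90 90 90]
[ 86  88  84  86  88  87  86  86  89  89  89  90  89  90  89  90  89  92
  90  90  91  91  90 104 148 190 208 227 252 255 255 255 255 255 255 255
 255 255 255 255 255 255 255 255 255 255 255 242 218 202 169 120  95  92
  91  91  92  90  91  91  90  90  91  89  89  87  87  87  89  85  88  85
  84  85  86]
clamp->mouth 0.1344906316439922 pad [0.52857618 0.1819096 ] pad via line [0.52649179 0.18242151]
40 [0.52335163 0.16855876 0.19      ]
60 [0.51971169 0.15229637 0.19      ]
80 [0.51596266 0.13554662 0.19      ]
```

Run:
```python
from h import *
t=ld('top0.png'); m=np.array([.4874,.0208]); d=np.array([.2351,.972])
P=np.array([atz(t,(240+x/3.4,225+y/3.4),.01)[:2] for x,y in((60,25),(235,65),(190,232),(17,188))]); c=P.mean(0)
print(P,c,'sides',[np.linalg.norm(P[i]-P[i-1]) for i in range(4)],'along',(c-m)@d)
print('grip from',(atz(t,(240+182/3.4,225+128/3.4),.165)[:2]-m)@d,'end',(atz(t,(240+25/3.4,225+92/3.4),.23)[:2]-m)@d)
w2=ld('w2.png');w1=ld('w1.png')
# w1 base: verify sides
P=np.array([atz(w1,u,.01)[:2] for u in((268,37),(355,37),(350,135),(268,135))]);print([np.linalg.norm(P[i]-P[i-1]) for i in range(4)],'along',(P.mean(0)-m)@d, 'front edge along',((P[2]+P[3])/2-m)@d)
# front edge in w2: c2 (400..)row 38-40, cols 535..643
q=atz(w2,(310,39),.01)[:2];print('w2 front',(q-m)@d)
p=m+d*(.15-.085+.1168+0)  ;print(p)
go([.5,.0,.30],-.234)
```

```text
[[0.59313524 0.19559553]
 [0.56312772 0.07210592]
 [0.44643923 0.10499148]
 [0.47880069 0.22532434]] [0.52037572 0.14950432] sides [np.float64(0.11813633578098527), np.float64(0.12708318641514957), np.float64(0.12123392598061292), np.float64(0.12460843537685501)] along 0.13285318758046086
grip from 0.08816234723154887 end 0.17658131566342514
[np.float64(0.12912128928108452), np.float64(0.11983066388171258), np.float64(0.1290556439900153), np.float64(0.12159382498743782)] along 0.13426182495217376 front edge along 0.06971952946272168
w2 front 0.06893431715299655
[0.53014118 0.1975096 ]
shift mm [ 16.3 -86.6  47.8] turn 0.0006 (y axis [ 0.003  0.004 -1.   ] xyaw -0.2334 ) tcp [ 0.4734 -0.0424  0.2131]
```

Run:
```python
from h import *
go([.5264,.1821,.26],-.234); go([.5264,.1821,.17],-.234)
```

```text
shift mm [-2.000e-01 -4.590e+01  2.309e+02] turn 0.0006 (y axis [ 0.003  0.004 -1.   ] xyaw -0.2334 ) tcp [ 0.4734 -0.0424  0.2131]
shift mm [ -0.4  44.1 230.5] turn 0.0006 (y axis [ 0.003  0.004 -1.   ] xyaw -0.2334 ) tcp [ 0.4734 -0.0424  0.2131]
```

play_rows(series=[[[1,0,-0.04,0,0],[1,0,-0.046,0.03,0],[1,0,-0.046,0.07,0],[1,0,-0.046,0.11,0],[1,0,-0.046,0.15,0],[1,0,-0.046,0.19,0],[1,0,-0.046,0.22,0],[1,0,-0.046,0.231,0],[1,0,-0.02,0.231,0],[1,0,0.01,0.231,0],[1,0,0.03,0.231,0],[1,0,0.03,0.231,0]]])

```text
t: 14.87
tcp_pos: [0.5235, 0.1804, 0.1772]
ee_rot: [-1.568, 0.188, -0.18]
wrist_force: [-1.1, -0.8, -0.9]
opening: 0.0004
```

play_rows(series=[[[1,0,0.005,0,0],[1,0,0.01,0,0],[1,0,0.01,0,0]]])

```text
t: 15.12
tcp_pos: [0.5263, 0.1816, 0.1719]
ee_rot: [-1.563, 0.184, -0.184]
wrist_force: [-0.3, 0.1, -0.7]
opening: 0.0006
```

play_rows(series=[[[1,0,0.005,0,0],[1,0,0.01,0,0],[1,0,0.01,0,0]]])

```text
t: 15.37
tcp_pos: [0.5263, 0.1819, 0.1617]
ee_rot: [-1.563, 0.183, -0.184]
wrist_force: [0.4, -0.0, 2.9]
opening: 0.0002
```

play_rows(series=[[[1,0,0.002,0,0],[1,0,0.004,0,0],[1,0,0.006,0,0],[1,0,0.008,0,0],[1,0,0.01,0,0],[1,0,0.012,0,0],[1,0,0.014,0,0],[1,0,0.016,0,0],[1,0,0.018,0,0],[1,0,0.02,0,0],[1,0,0.02,0,0]]])

```text
t: 16.28
tcp_pos: [0.526, 0.1816, 0.1416]
ee_rot: [-1.563, 0.184, -0.184]
wrist_force: [0.3, 0.2, 3.7]
opening: 0.0003
```

play_rows(series=[[[1,0,0.002,0,0],[1,0,0.004,0,0],[1,0,0.006,0,0],[1,0,0.008,0,0],[1,0,0.01,0,0],[1,0,0.012,0,0],[1,0,0.014,0,0],[1,0,0.016,0,0],[1,0,0.016,0,0]]])

```text
t: 17.03
tcp_pos: [0.5261, 0.1817, 0.1256]
ee_rot: [-1.563, 0.184, -0.184]
wrist_force: [1.3, 0.9, 4.1]
opening: 0.0002
```

play_rows(series=[[[1,0,0.001,0,0],[1,0,0.002,0,0],[1,0,0.002,0,0]]])

```text
t: 17.28
tcp_pos: [0.5261, 0.1817, 0.1238]
ee_rot: [-1.563, 0.184, -0.184]
wrist_force: [0.4, 3.5, 4.5]
opening: 0.0006
```

play_rows(series=[[[1,0,0.001,0,0],[1,0,0.002,0,0],[1,0,0.002,0,0]]])

```text
t: 17.53
tcp_pos: [0.5261, 0.1817, 0.1218]
ee_rot: [-1.563, 0.184, -0.184]
wrist_force: [0.4, 3.0, 4.6]
opening: 0.0002
```

play_rows(series=[[[1,0,0.001,0,0],[1,0,0.002,0,0],[1,0,0.002,0,0]]])

```text
t: 17.78
tcp_pos: [0.5261, 0.1817, 0.1198]
ee_rot: [-1.563, 0.184, -0.184]
wrist_force: [1.8, 2.9, 3.8]
opening: 0.001
```

play_rows(series=[[[1,0,0.001,0,0],[1,0,0.002,0,0],[1,0,0.002,0,0]]])

```text
t: 18.03
tcp_pos: [0.5261, 0.1817, 0.1179]
ee_rot: [-1.563, 0.184, -0.184]
wrist_force: [1.1, 1.6, 4.2]
opening: 0.0001
```

play_rows(series=[[[1,0,0.001,0,0],[1,0,0.002,0,0],[1,0,0.002,0,0]]])

```text
t: 18.28
tcp_pos: [0.5261, 0.1818, 0.1159]
ee_rot: [-1.563, 0.184, -0.184]
wrist_force: [0.7, 2.2, 4.8]
opening: 0.0004
```

play_rows(series=[[[1,0,0.001,0,0],[1,0,0.002,0,0],[1,0,0.002,0,0]]])

```text
t: 18.53
tcp_pos: [0.5262, 0.1819, 0.114]
ee_rot: [-1.563, 0.184, -0.184]
wrist_force: [0.7, 3.7, 5.3]
opening: 0.0004
```

play_rows(series=[[[1,0,0.001,0,0],[1,0,0.002,0,0],[1,0,0.002,0,0]]])

```text
t: 18.78
tcp_pos: [0.5263, 0.182, 0.112]
ee_rot: [-1.563, 0.184, -0.184]
wrist_force: [0.7, 2.8, 6.8]
opening: 0.0006
```

play_rows(series=[[[1,0,0.001,0,0],[1,0,0.002,0,0],[1,0,0.002,0,0]]])

```text
t: 19.03
tcp_pos: [0.5263, 0.182, 0.1101]
ee_rot: [-1.563, 0.183, -0.184]
wrist_force: [1.1, 3.8, 5.5]
opening: 0.0001
```

play_rows(series=[[[1,0,0.001,0,0],[1,0,0.002,0,0],[1,0,0.002,0,0]]])

```text
t: 19.28
tcp_pos: [0.5263, 0.182, 0.1081]
ee_rot: [-1.563, 0.183, -0.184]
wrist_force: [0.9, 4.2, 6.5]
opening: 0.0009
```

play_rows(series=[[[1,0,0.001,0,0],[1,0,0.0015,0,0],[1,0,0.0015,0,0]]])

```text
t: 19.53
tcp_pos: [0.5263, 0.1819, 0.1065]
ee_rot: [-1.563, 0.183, -0.184]
wrist_force: [1.3, 3.4, 5.1]
opening: 0.0003
```

play_rows(series=[[[1,0,0.001,0,0],[1,0,0.0015,0,0],[1,0,0.0015,0,0]]])

```text
t: 19.78
tcp_pos: [0.5262, 0.1819, 0.105]
ee_rot: [-1.563, 0.184, -0.184]
wrist_force: [1.0, 3.5, 5.4]
opening: 0.0004
```

play_rows(series=[[[1,0,0.001,0,0],[1,0,0.0015,0,0],[1,0,0.0015,0,0]]])

```text
t: 20.03
tcp_pos: [0.5262, 0.1819, 0.1035]
ee_rot: [-1.563, 0.184, -0.184]
wrist_force: [1.9, 4.7, 5.9]
opening: 0.0003
```

play_rows(series=[[[1,0,0.001,0,0],[1,0,0.0015,0,0],[1,0,0.0015,0,0]]])

```text
t: 20.28
tcp_pos: [0.5263, 0.1819, 0.102]
ee_rot: [-1.563, 0.184, -0.184]
wrist_force: [1.7, 4.5, 4.9]
opening: 0.0005
```

play_rows(series=[[[1,0,0.001,0,0],[1,0,0.0015,0,0],[1,0,0.0015,0,0]]])

```text
t: 20.53
tcp_pos: [0.5262, 0.1819, 0.1005]
ee_rot: [-1.563, 0.184, -0.184]
wrist_force: [0.9, 4.3, 6.5]
opening: 0.0004
```

play_rows(series=[[[1,0,0.001,0,0],[1,0,0.001,0,0]]])

```text
t: 20.7
tcp_pos: [0.5263, 0.182, 0.0995]
ee_rot: [-1.563, 0.183, -0.184]
wrist_force: [1.1, 3.9, 7.0]
opening: 0.0002
```

play_rows(series=[[[1,0,0.001,0,0],[1,0,0.001,0,0]]])

```text
t: 20.87
tcp_pos: [0.5263, 0.182, 0.0986]
ee_rot: [-1.563, 0.183, -0.184]
wrist_force: [0.0, 4.2, 6.9]
opening: 0.0005
```

play_rows(series=[[[1,0,0.001,0,0],[1,0,0.001,0,0]]])

```text
t: 21.03
tcp_pos: [0.5263, 0.182, 0.0976]
ee_rot: [-1.563, 0.184, -0.184]
wrist_force: [-0.4, 4.6, 9.4]
opening: 0.0009
```

play_rows(series=[[[1,0,0.001,0,0],[1,0,0.001,0,0]]])

```text
t: 21.2
tcp_pos: [0.5263, 0.182, 0.0967]
ee_rot: [-1.562, 0.184, -0.184]
wrist_force: [-0.9, 4.0, 11.3]
opening: -0.0001
```

play_rows(series=[[[1,0,0.0005,0,0],[1,0,0.0005,0,0]]])

```text
t: 21.37
tcp_pos: [0.5263, 0.182, 0.0963]
ee_rot: [-1.562, 0.183, -0.184]
wrist_force: [-1.1, 4.1, 13.0]
opening: 0.0007
```

play_rows(series=[[[1,0,0,0,0],[1,0,0,0,0]]])

```text
t: 21.53
tcp_pos: [0.5264, 0.182, 0.0964]
ee_rot: [-1.562, 0.183, -0.184]
wrist_force: [-1.3, 3.8, 12.1]
opening: 0.0004
```

Run:
```python
from h import *
F=[]
for i in range(2):
    snap('scene','s12.png'); F.append(get_state()['wrist_force'])
snap('wrist','w12.png')
print(np.round(F,1))
im=cv2.imread('pics/s12.png');
```

```text
[[-0.1  4.3 10.7]
 [-1.3  4.  11.5]]
```

play_rows(series=[[[1,0,0.0005,0,0],[1,0,0.0005,0,0]]])

```text
t: 21.85
tcp_pos: [0.5263, 0.182, 0.0959]
ee_rot: [-1.562, 0.184, -0.184]
wrist_force: [-1.3, 4.8, 13.6]
opening: 0.0002
```

play_rows(series=[[[1,0,-0.003,0,0],[1,0,-0.006,0,0],[1,0,-0.012,0,0],[1,0,-0.02,0,0],[1,0,-0.028,0,0],[1,0,-0.036,0,0],[1,0,-0.045,0,0],[1,0,-0.055,0,0],[1,0,-0.065,0,0],[1,0,-0.085,0,0],[1,0,-0.12,0,0],[1,0,-0.16,0,0]]])

```text
t: 22.85
tcp_pos: [0.5251, 0.1812, 0.2562]
ee_rot: [-1.565, 0.185, -0.183]
wrist_force: [1.0, 1.7, -0.9]
opening: 0.0004
```

Run:
```python
from h import *
s=get_state();print(s['tcp_pos'],s['wrist_force'],s['t'])
im,cs=snap('scene','s13.png')
def br(f,n='scene'):
    a=cv2.imread('pics/'+f); h=cv2.cvtColor(a,cv2.COLOR_BGR2HSV); m=cv2.inRange(h,(12,90,80),(35,255,255)); m[:200]=0;m[290:]=0;m[:,:240]=0;m[:,310:]=0
    k,l,st,ce=cv2.connectedComponentsWithStats(m); return [(st[i].tolist(),np.round(ce[i],1).tolist()) for i in range(1,k) if st[i][4]>2]
for f in('s10.png','s11.png','s12.png','s13.png'): print(f,br(f))
for z in(.1352,.139,.1412,.145): print(z,proj(cs,[.4874,.0208,z]))
r=lambda i,k:cv2.resize(i,None,fx=k,fy=k,interpolation=cv2.INTER_CUBIC)
A=r(cv2.imread('pics/s11.png')[205:275,240:306],6);B=r(im[205:275,240:306],6)
cv2.imwrite('pics/c13.png',np.hstack([A,B]))
```

```text
[0.52511841 0.18124032 0.25624439] [ 0.98504352  1.73653371 -0.8643777 ] 22.85
s10.png [([241, 200, 6, 8, 22], [242.6, 203.0]), ([275, 227, 5, 5, 18], [276.9, 229.1]), ([277, 233, 3, 3, 5], [278.0, 234.0])]
s11.png [([275, 230, 5, 5, 18], [277.0, 232.2]), ([277, 236, 3, 3, 6], [278.3, 237.3])]
s12.png []
s13.png [([276, 233, 5, 5, 18], [278.0, 234.8])]
0.1352 [277.80348358 235.72945777]
0.139 [277.68913717 234.07754521]
0.1412 [277.62266888 233.11730696]
0.145 [277.50739452 231.45198859]
```

View pics/c13.png

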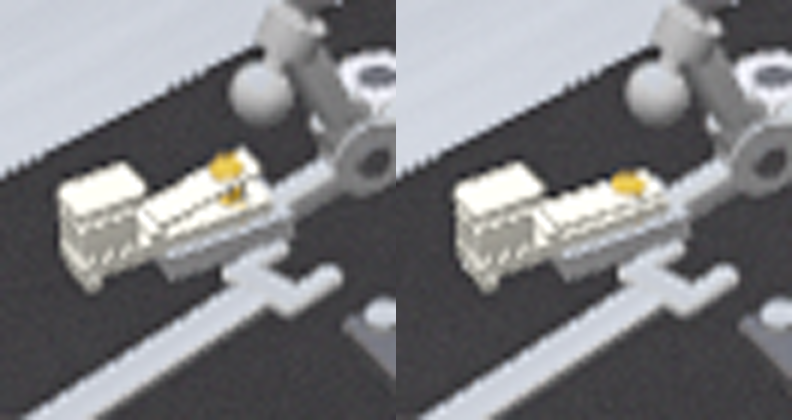

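The last view (left before, right after) shows the keeper level, the ball gap gone and the clip uncracked. The dot fell from row 232.2 to 234.8, about 6 mm. The clip has clicked shut, so I'll fetch it.

Run:
```python
from h import *
go([.4751,-.0326,.2131],-.234);go([.4772,-.0236,.0935],-.234)
```

```text
shift mm [  -2.4   50.  -221. ] turn -0.0018 (y axis [ 0.005  0.003 -1.   ] xyaw -0.2358 ) tcp [0.5288 0.1816 0.264 ]
shift mm [  -2.9  169.6 -212.3] turn -0.0018 (y axis [ 0.005  0.003 -1.   ] xyaw -0.2358 ) tcp [0.5288 0.1816 0.264 ]
```

play_rows(series=[[[-0.1,0,0,-0.04,0],[-0.1,0,0,-0.08,0],[-0.1,0,0,-0.12,0],[-0.1,0,0,-0.16,0],[-0.1,0,0,-0.2,0],[-0.1,-0.002,0.02,-0.22,0],[-0.1,-0.002,0.04,-0.22,0],[-0.1,-0.002,0.05,-0.22,0],[-0.1,-0.002,0.05,-0.22,0],[-0.1,-0.002,0.05,-0.22,0],[-0.1,-0.002,0.05,-0.22,0]]])

```text
t: 23.82
tcp_pos: [0.4736, -0.0317, 0.2063]
ee_rot: [-1.563, 0.183, -0.184]
wrist_force: [0.5, -0.2, -0.3]
opening: 0.0516
```

Run:
```python
from h import *
go([.4772,-.0236,.0935],-.234);print(get_state()['opening'])
im,c=snap('wrist','w14.png'); g=im.min(2)
m=(g>225).astype(np.uint8); m[:130]=0;m[260:]=0;m[:,:270]=0;m[:,345:]=0
n,l,st,ce=cv2.connectedComponentsWithStats(m); print([st[i].tolist() for i in range(1,n) if st[i][4]>100])
e=[p for p in st[1:].tolist() if p[4]>300][0]; print('shoe end',atz(c,(e[0]+e[2]/2-.5,e[1]+e[3]),.1512))
```

```text
shift mm [  1.5 112.8   8.7] turn 0.0 (y axis [ 0.001 -0.    -1.   ] xyaw -0.234 ) tcp [ 0.4736 -0.0317  0.2063]
0.05161805262163838
[[303, 172, 22, 45, 839], [305, 219, 19, 28, 528]]
shoe end [ 0.48000982 -0.00850074  0.1512    ]
```

Run:
```python
from h import *
print(atz(ld('w14.png'),(314,247.2),.1512))
```

```text
[ 0.47469405 -0.03269087  0.1512    ]
```

play_rows(series=[[[-0.1,0.0015,0.03,0.0087,0],[-0.1,0.0015,0.06,0.0087,0],[-0.1,0.0015,0.085,0.0087,0],[-0.1,0.0015,0.105,0.0087,0],[-0.1,0.0015,0.1125,0.0087,0],[-0.1,0.0015,0.1125,0.0087,0],[-0.1,0.0015,0.1125,0.0087,0]]])

```text
t: 24.45
tcp_pos: [0.4772, -0.0238, 0.0939]
ee_rot: [-1.563, 0.184, -0.184]
wrist_force: [0.4, -0.1, 0.9]
opening: 0.0517
```

play_rows(series=[[[1,0,0,0,0],[1,0,0,0,0],[1,0,0,0,0],[1,0,0,0,0],[1,0,0,0,0],[1,0,0,0,0],[1,0,0,0,0],[1,0,0,0,0],[1,0,0,0,0]]], squeeze=15)

```text
t: 25.2
tcp_pos: [0.4768, -0.0236, 0.0931]
ee_rot: [-1.563, 0.184, -0.184]
wrist_force: [-0.7, 1.9, 4.4]
opening: 0.0165
```

play_rows(series=[[[1,0,-0.003,0,0],[1,0,-0.006,0,0],[1,0,-0.009,0,0],[1,0,-0.01,0,0],[1,0,-0.01,-0.015,0],[1,0,-0.01,-0.035,0],[1,0,-0.01,-0.06,0],[1,0,-0.01,-0.09,0],[1,0,-0.01,-0.11,0],[1,0,-0.01,-0.11,0]]])

```text
t: 26.03
tcp_pos: [0.45, -0.1342, 0.1033]
ee_rot: [-1.563, 0.187, -0.188]
wrist_force: [-0.2, -0.8, -0.7]
opening: 0.0159
```

Run:
```python
from h import *
s=get_state();print(s['opening'],s['wrist_force'])
go([.6441,-.2953,.06],np.radians(10.6))
im,c=snap('wrist','w15.png')
h=cv2.cvtColor(im,cv2.COLOR_BGR2HSV); m=cv2.inRange(h,(12,90,80),(35,255,255)); m[300:]=0
k,l,st,ce=cv2.connectedComponentsWithStats(m); print([(st[i].tolist(),np.round(ce[i],1).tolist()) for i in range(1,k) if st[i][4]>60])
```

```text
0.0158632368548964 [-0.2465645  -0.80057277 -0.7188769 ]
shift mm [ 226.6   43.5 -110.6] turn -0.4234 (y axis [ 0.001 -0.    -1.   ] xyaw -0.2384 ) tcp [ 0.45   -0.1342  0.1033]
[([412, 118, 12, 13, 113], [417.3, 124.1]), ([303, 205, 19, 19, 292], [311.9, 213.9]), ([232, 258, 10, 10, 78], [236.2, 262.8])]
```

play_rows(series=[[[1,0.04,0,-0.02,-0.08],[1,0.08,0,-0.04,-0.16],[1,0.113,0,-0.055,-0.24],[1,0.15,0,-0.073,-0.32],[1,0.185,0,-0.09,-0.4],[1,0.215,0.02,-0.105,-0.423],[1,0.2265,0.044,-0.1105,-0.423],[1,0.2265,0.044,-0.1105,-0.423],[1,0.2265,0.044,-0.1105,-0.423],[1,0.2265,0.044,-0.1105,-0.423]]])

```text
t: 26.92
tcp_pos: [0.6456, -0.2898, 0.0592]
ee_rot: [-1.566, -0.148, 0.149]
wrist_force: [0.0, -1.0, -0.0]
opening: 0.016
```

Run:
```python
from h import *
go([.6441,-.2953,-.015],np.radians(10.6))
im,c=snap('wrist','w16.png')
# tray edges in wrist: bright vs dark mat boundary
g=im.min(2); h=cv2.cvtColor(im,cv2.COLOR_BGR2HSV)
m=cv2.inRange(h,(12,90,80),(35,255,255)); k,l,st,ce=cv2.connectedComponentsWithStats(m); print([(np.round(ce[i],1).tolist(),st[i][4]) for i in range(1,k) if st[i][4]>60])
for nme,p in(('+y-x',[.5639,-.1747,.022]),('+y+x',[.6765,-.1598,.022]),('-y+x',[.7049,-.3187,.022]),('-y-x',[.5959,-.3394,.022]),('free',[.6399,-.2727,.006])): print(nme,proj(c,p))
for v in(150,200,240): print(v,g[v,170:460:4])
print(g[0:300:4,260])
```

```text
shift mm [-2.5 74.2 -5.1] turn 0.0042 (y axis [-0.001  0.    -1.   ] xyaw 0.1892 ) tcp [ 0.6456 -0.2898  0.0592]
[([311.9, 213.6], np.int32(248)), ([271.1, 406.2], np.int32(489)), ([352.6, 407.1], np.int32(485)), ([297.8, 471.5], np.int32(5570))]
+y-x [222.62034264  65.92667501]
+y+x [396.69895882  76.92792557]
-y+x [379.91783655 301.56510518]
-y-x [238.7175611  301.31844339]
free [309.6845058  225.65229515]
150 [ 57  57  58  59  60  63  64  67  68  71  73  75  75 192 167 122 216 212
 213 210 211 212 213 215 214 212 214 215 212 210 212 214 215 213 215 213
 212 214 212 214 212 212 214 213 212 213 213 215 208 211 212 214 214 211
 204 107 213  87  79  74  73  72  70  67  66  61  58  61  59  59  56  56
  54]
200 [ 56  54  55  58  59  59  61  62  65  67  68  72  71  74 191 163 134 216
 213 213 211 212 214 214 215 215 213 214 212 210 212 213 248 241 249 249
 250 249 243 247 212 214 214 215 213 215 214 214 211 213 213 216 212 214
 112 192 129  77  76  75  74  69  69  68  64  63  64  61  62  60  59  57
  57]
240 [ 55  58  57  56  57  60  61  65  64  66  67  71  73  74  76 209 125 182
 215 215 212 217 216 215 217 218 215 219 214 214 213 214 248 241 249 249
 249 249 236 245 214 217 217 216 214 217 217 214 213 215 215 215 215 183
 121 204  78  73  73  72  69  66  64  64  62  61  60  57  57  58  57  56
  55]
[ 53  56  55  57  57  58  59  61  63  64  65  67  70  74  74  76 190 186
 144 214 215 215 209 242 243 243 244 245 242 164 215 215 214 215 216 214
 214 214 214 214 214 214 213 214 213 212 213 213 213 212 213 213 214 214
 214 215 215 216 216 216 217 217 217 218 218 217 217 217 217 217 217 217
 217 130 114]
```

play_rows(series=[[[1,0,0.025,-0.003,0],[1,0,0.045,-0.003,0],[1,0,0.06,-0.003,0],[1,0,0.07,-0.003,0],[1,0,0.076,-0.003,0],[1,0,0.076,-0.003,0],[1,0,0.076,-0.003,0]]])

```text
t: 27.55
tcp_pos: [0.6467, -0.2937, -0.0163]
ee_rot: [-1.566, -0.149, 0.148]
wrist_force: [0.4, -0.4, -0.1]
opening: 0.016
```

play_rows(series=[[[1,0,0.001,0,0],[1,0,0.0025,0,0],[1,0,0.0025,0,0]]])

```text
t: 27.8
tcp_pos: [0.6466, -0.2937, -0.0192]
ee_rot: [-1.566, -0.149, 0.148]
wrist_force: [0.5, 1.4, 0.1]
opening: 0.0162
```

play_rows(series=[[[1,0,0.001,0,0],[1,0,0.001,0,0],[1,0,0.001,0,0]]])

```text
t: 28.05
tcp_pos: [0.6464, -0.2937, -0.0205]
ee_rot: [-1.566, -0.148, 0.148]
wrist_force: [-0.2, 0.1, -0.6]
opening: 0.0163
```

play_rows(series=[[[1,0,0.001,0,0],[1,0,0.001,0,0],[1,0,0.001,0,0]]])

```text
t: 28.3
tcp_pos: [0.6465, -0.2939, -0.021]
ee_rot: [-1.566, -0.149, 0.148]
wrist_force: [-2.2, 0.2, 7.6]
opening: 0.0158
```

play_rows(series=[[[1,0,0.0005,0,0],[1,0,0.0005,0,0],[1,0,0.0005,0,0]]])

```text
t: 28.55
tcp_pos: [0.6466, -0.2938, -0.0211]
ee_rot: [-1.566, -0.149, 0.148]
wrist_force: [-3.9, 2.5, 11.9]
opening: 0.0156
```

play_rows(series=[[[1,0,0.0005,0,0],[1,0,0.0005,0,0],[1,0,0.0005,0,0]]])

```text
t: 28.8
tcp_pos: [0.6466, -0.294, -0.0215]
ee_rot: [-1.566, -0.149, 0.148]
wrist_force: [-3.6, 2.5, 14.8]
opening: 0.0159
```

play_rows(series=[[[1,0,-0.001,0,0],[-0.1,0,-0.001,0,0],[-0.1,0,-0.001,0,0],[-0.1,0,-0.001,0,0],[-0.1,0,-0.001,0,0],[-0.1,0,-0.001,0,0],[-0.1,0,-0.001,0,0],[-0.1,0,-0.001,0,0],[-0.1,0,-0.03,0,0],[-0.1,0,-0.07,0,0],[-0.1,0,-0.11,0,0],[-0.1,0,-0.15,0,0]]])

```text
t: 29.8
tcp_pos: [0.6459, -0.2937, 0.129]
ee_rot: [-1.566, -0.147, 0.149]
wrist_force: [0.6, 0.1, -0.4]
opening: 0.0519
```

play_rows(series=[[[-0.1,-0.05,-0.05,-0.1,0],[-0.1,-0.05,-0.05,-0.1,0],[-0.1,-0.05,-0.05,-0.1,0],[-0.1,-0.05,-0.05,-0.1,0],[-0.1,-0.05,-0.05,-0.1,0],[-0.1,-0.05,-0.05,-0.1,0]]])

```text
t: 30.3
tcp_pos: [0.616, -0.4011, 0.1772]
ee_rot: [-1.565, -0.148, 0.148]
wrist_force: [1.0, 0.6, 0.3]
opening: 0.0518
```

Run:
```python
from h import *
s=get_state();print(s['tcp_pos'],s['opening'],s['wrist_force'],s['t'])
im,c=snap('wrist','w17.png'); sc,cs=snap('scene','s17.png')
def br(im,y1):
    h=cv2.cvtColor(im,cv2.COLOR_BGR2HSV); m=cv2.inRange(h,(12,90,80),(35,255,255)); m[y1:]=0
    k,l,st,ce=cv2.connectedComponentsWithStats(m); return [(st[i].tolist(),np.round(ce[i],1).tolist()) for i in range(1,k) if st[i][4]>5]
for q in br(im,380): print('w',q,np.round(atz(c,q[1],.022),3))
print('s',[q for q in br(sc,480) if q[1][1]>280 and q[1][0]<320])
a=cv2.imread('pics/scene0.png').astype(int)
# change map of scene vs start (excluding arm): blobs
d=(np.abs(a-sc.astype(int)).max(2)>50).astype(np.uint8); k,l,st,ce=cv2.connectedComponentsWithStats(d); print([st[i].tolist() for i in range(1,k) if st[i][4]>12])
cv2.imwrite('pics/c17.png',np.hstack([cv2.resize(im,(400,300)),cv2.resize(sc[260:480,120:413],(400,300))]))
```

```text
[ 0.61602375 -0.40107284  0.17715676] 0.05184023833985398 [1.03563935 0.60598179 0.30098078] 30.3
w ([115, 50, 12, 11, 99], [120.7, 54.9]) [ 0.408 -0.279  0.022]
w ([360, 65, 8, 9, 55], [363.8, 69.1]) [ 0.637 -0.248  0.022]
w ([190, 369, 17, 11, 140], [198.8, 374.9]) [ 0.515 -0.621  0.022]
w ([417, 369, 17, 11, 132], [424.7, 375.0]) [ 0.79  -0.569  0.022]
s [([13, 288, 20, 12, 36], [23.8, 293.7]), ([179, 294, 5, 5, 19], [181.1, 296.0]), ([45, 297, 20, 13, 121], [54.9, 303.0]), ([269, 318, 6, 5, 23], [271.7, 320.3]), ([120, 340, 6, 5, 26], [122.5, 342.0]), ([22, 351, 7, 8, 35], [24.7, 354.9]), ([212, 409, 7, 5, 31], [215.0, 411.0])]
[[0, 0, 105, 353, 11233], [76, 0, 32, 39, 582], [82, 0, 78, 81, 1325], [163, 0, 18, 21, 145], [363, 0, 12, 3, 18], [352, 0, 34, 10, 200], [351, 13, 32, 9, 164], [100, 24, 80, 71, 1366], [363, 30, 6, 6, 19], [335, 32, 48, 25, 460], [386, 33, 13, 17, 111], [87, 39, 10, 4, 24], [382, 43, 6, 6, 14], [376, 50, 12, 35, 186], [73, 68, 10, 9, 36], [85, 78, 23, 26, 132], [73, 80, 32, 80, 981], [126, 88, 39, 57, 564], [109, 98, 15, 28, 215], [175, 117, 4, 35, 55], [117, 124, 8, 10, 22], [22, 310, 92, 94, 2551], [176, 314, 40, 27, 519], [51, 335, 6, 4, 16], [206, 408, 16, 19, 58], [183, 411, 41, 37, 221]]
```

Run:
```python
from h import *
print(tri([(ld('w17.png'),(363.8,69.1)),(ld('s17.png'),(215,411))]))
finish_job()
```

```text
(array([ 0.63672503, -0.24748965,  0.02150678]), [np.float64(2.3910744929748146e-05), np.float64(2.3910744929720024e-05)])
the job is handed in; nothing more can be done
```

The closed clip is lying in the free part of the tray, and I handed the job in at about 30 s of the 56 s allowed.

**What I did**
- I seated the open clip's foot in the lower jaw's recess. The base touched down within 0.1 mm of the predicted depth.
- I let go of it, pressed the free handle slowly and let it spring back up.
- I then lifted the shut clip out level from the front and lowered it onto the tray floor until it touched, where the force reached about 15 N. I backed off 1 mm before opening the fingers.

**Last checks**
- **Keeper:** The picture after pressing showed the keeper level and shut, with no visible damage, and its top about 6 mm lower.
- **Final place:** From two views, the brass spot in the tray is at (0.637, −0.247), 21.5 mm high. That matches a shut clip resting flat on the tray floor.
- **Everything else:** Comparing scene pictures from the start and end, only the arm, the clip's old spot and its new spot had changed.

**What failed or disagreed**
- **Missed grasps:** My first two grasps closed on nothing. The fingertips sit about 31 mm behind the reported TCP, so I corrected for that from the pictures.
- **The click:** I never saw the force fall at the click. It reached 13.6 N, above the suggested 12 to 13 N but under the 16 N cracking point. I judged the clip shut from the picture.
- **Final picture:** I had used up the 12 pictures, so the final placement was checked only by measurement.

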